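# Lay out the green pen's nib job

## Task

Lay out the desk for the green pen's nib work: put the green pen barrel, the green cap and the brass sizing mandrel into the wooden job tray, each lying down in the pocket cut to its length (mandrel in the longest, barrel in the middle one, cap in the shortest). Set the round blue diamond stone, blue side up, on the sloped honing rest, lying flat on the slope against the ledge and about midway along it. Leave the look-alikes from other jobs where they lie: the black barrel, the black cap, the steel mandrel and the grey stone.

Things in the scene. Friction and masses are not known exactly. Their poses are not given: they have to be found in the camera images.
- green_barrel: Green pen barrel: eight-sided bar, 16 mm across flats, x = -38 to +28 mm (grip across y at the origin), then a thinner dark threaded end to x = +40; 80 mm long, 22 g. Lies level, within 35 degrees of world x. Origin on its axis at mid-length, 8 mm above what it lies on; x along the axis to the threaded end.
- black_barrel: Look-alike to leave: the same barrel in black, same size and axes.
- green_cap: Green pen cap: eight-sided, 18 mm across flats, 62 mm long, 18 g, gold band at the mouth, thin gold clip along its top (+z) standing 3 mm proud. Lies level, within 35 degrees of world x. Origin on its axis at mid-length, 9 mm above what it lies on; x along the axis to the mouth.
- black_cap: Look-alike to leave: the same cap in black, same size and axes.
- brass_mandrel: Brass sizing mandrel, 100 mm long, 85 g: square handle 13 x 13 mm from x = -50 to 0 mm, then a stepped round shaft (10, 8, 6 mm) to x = +50 that hangs clear of the desk. Lies level, within 35 degrees of world x. Origin on its axis at mid-length, 6.5 mm above what the handle lies on; x along the axis to the thin end. Balances at x = -15 mm: grip there, across y.
- steel_mandrel: Look-alike to leave: the same mandrel in grey steel, same size and axes.
- blue_stone: Round diamond stone: steel disc 46 mm in diameter, 10 mm thick, with a bright blue upper face, 90 g. Lies flat, blue side up. Origin at the centre of its underside, z out of the blue face. On the slope of the rest it may not slide by itself: bring it to the ledge.
- grey_stone: Look-alike to leave: the same round stone with a grey face, same size and axes.
- job_tray: Wooden tray, fixed, 142 (x) by 154 (y) by 10 mm high, turned up to 15 deg. Origin: centre of underside. Three pale-floored pockets lie along x, 42 mm wide, 6 mm deep, floors 4 mm above the desk, all from x = -63 (robot end): mandrel's 126 mm long, centre (0, 48) mm; barrel's 104, (-11, 0); cap's 86, (-20, -48). Parts may point either way. Fingers opened wide would push a part in the next pocket.
- rest_seat (a point): Honing rest, fixed: plate 84 mm wide, 90 long, dark face sloping up 22 deg away from the robot, turned up to 23 deg; brass ledge 5 mm high along its low edge. This point is on the face, midway along the ledge, 23 mm up-slope of it, 22 mm above the desk: where the centre of the stone's underside belongs. x up the slope, y along the ledge, z square to the face. Plate's top edge 46 mm above the desk.
Mind the look-alikes: they are no part of the job. Leave any pink or purple look-alike of the brass_mandrel alone.

How it is judged:
By the outcome, as a careful person would: the job done as asked, in the order asked, and still so for the second after the job is handed in, with the robot touching nothing.
It also fails if it takes over 96 s, if anything falls off the work surface, if the arm or the gripper's body presses on something with over 40 N, if the wrist force passes 120 N, or if a joint passes its speed limit or range.

## Robot

A 6-joint arm with a two-finger parallel gripper is mounted at the origin on the work surface. World frame = base frame: x ahead of the robot, y to its left, z up, the work surface at z = 0. Lengths are in m, angles in rad, forces in N, time in s.
With the tool pointing down it reaches from about 0.35 to 0.925 m from the base axis. Payload 6.4 kg.
Tool frame: the origin (TCP) lies on the centre line of the jaws, within the pads' length; the fingertips stand 8 mm ahead of it and the grasp point (between the pads) lies 11 mm behind it; z points along the fingers, y is the direction in which the jaws open and shut (so a half turn about z gives the same grasp; the last joint's range is limited). The gripper opens to 85 mm and grips with 20 to 120 N. Pads are 22 mm wide; open, the fingers measure 114 mm over their backs; the gripper's body (76 mm by 85 mm) begins 54 mm behind the grasp point. The pads swing forward as they close: fully open they stand 13 mm farther back than shut.
Start: joints at [1.036, 0.245, 1.558, -0, 1.339, -0.174], TCP at [0.229, 0.608, 0.239] pointing down, gripper open.
Joint ranges: [-3.13, 3.13], [-1.02, 2.26], [0.13, 2.54], [-0.95, 4.09], [0.21, 2.88], [-2.74, 2.74]. Speed limits (rad/s): [2.57, 2.57, 3.14, 3.14, 3.14, 3.14].

## Interface

Orientations are given as a unit quaternion [x, y, z, w].
In Python, from station import get_obs, capture, calibration, sign_off gives the robot as it stands.
- The arm moves only by the tool send_rows, never from a script. Its arguments are lists of equal length, an entry for each row: "travel": the shift along the tool's x, y, z in mm, a list of three; "yaw": the turn about the tool's z in degrees. A call has exactly 10 rows; each row is the pose to reach, as a shift and turn from the pose commanded when the call began, along the tool's axes at that moment; what a row does not reach only later rows make up. A row lasts 1/10 s, in which the tool goes at most 50 mm and 8.59 degrees, less where a joint would pass 70% of its speed; a pose out of reach is approached as far as the arm can. A call with a gripper value outside its range is refused whole. "claw" is the gripper command: -1 is shut, 1 is fully open, values between are in proportion, set as the call begins (left out, the last holds). The fingers move at their own pace and stop on an object; "force" is the grip in N (left out, the last holds). Time passes only in rows, so rows that repeat a pose let the fingers close, or fill a call up. It gives the time, the measured TCP pose, the force and the opening at its end, in the units of the state.
- get_obs(): the state, without advancing time (a new reading comes with each control period).
- capture(name): name is "scene" or "side" or "wrist"; returns the picture (480x640x3 uint8, red, green, blue); there is no depth.
- calibration(name): a dict with "vfov" (degrees; the focal length in pixels is half the picture's height over the tangent of half this angle, whatever the lens; pixels are square), "cx", "cy" (the principal point, pixels), "R" (3x3) and "t" (3): a world point X has camera coordinates R X + t. Camera axes: x right, y down, z forward; pixel columns grow to the right and rows downward; lengths in m; the calibration is good to about 2 mm. A picture is of the moment at which its call begins: read the wrist's pose just before it. calibration takes no time and is no camera call; for the wrist camera it gives the pose at the moment of the call.
- sign_off(): hands the job in, once; it reports no verdict.
The state is a dict: "t": time; "joint_pos": joint angles; "joint_vel": joint speeds; "effort": joint torques, N m; "ee_pos": TCP position; "tcp_rot": TCP orientation; "contact_force": force on the tool from outside, world axes, zero at the start; "moment": the same for the moment, N m; "finger_gap": finger opening in m.
Only numpy, scipy, OpenCV 4.12 (cv2) and the standard library are available. Lean on these libraries where they do the work, as an engineer would, in place of code of your own. Each camera call takes 0.05 s, during which the arm holds its last target.

## Working session

There is one attempt and no reset: what is moved stays moved. The work goes in short steps, Python scripts to look and compute and a tool call to move; the robot and the scene stay as the last step left them, time stands still between calls to the robot, and variables do not carry over. Pictures are saved under pics/ and viewed, and the job is handed in when it is done.

Besides the shell and the picture viewer there is one more tool, called after ">>>" in YAML: its name, and indented under it one key for each argument. send_rows: Moves the arm, as the interface text tells. Its arguments: {"type":"object","properties":{"travel":{"type":"array","items":{"type":"array","items":{"type":"number"}}},"yaw":{"type":"array","items":{"type":"number"}},"claw":{"type":"number"},"force":{"type":"number"}},"required":["travel","yaw"]}

```bash
ls; mkdir -p pics; python3 - <<'E'
from station import *
import cv2,numpy as np
o=get_obs();print(o)
for n in("scene","side","wrist"):
    c=calibration(n);print(n,c)
    cv2.imwrite(f"pics/{n}0.png",cv2.cvtColor(capture(n),cv2.COLOR_RGB2BGR))
E
```

```text
pics
{'t': 0.0, 'joint_pos': array([ 1.03585896e+00,  2.45789444e-01,  1.55900680e+00,  2.68398417e-05,
        1.33871790e+00, -1.74110546e-01]), 'joint_vel': array([ 1.96446742e-04, -5.80502895e-04,  1.67999481e-03,  4.47864494e-05,
       -3.36495648e-04,  2.16260602e-03]), 'effort': array([ 1.86081102e-04, -4.29521191e+01, -3.26122713e+01, -9.67618621e-05,
        5.58382351e-03, -4.52274583e-05]), 'ee_pos': array([0.22919574, 0.60767254, 0.23819995]), 'tcp_rot': array([ 1.79439254e-01,  9.83768586e-01, -8.96464257e-04, -3.45761597e-04]), 'contact_force': array([1.28585456, 0.00876233, 0.31773182]), 'moment': array([-0.02395856, -0.0648668 ,  0.03856753]), 'finger_gap': 0.08575186307921438}
scene {'vfov': 54.149637198235546, 'cx': 317.54172147782555, 'cy': 242.69420423911205, 'R': array([[ 0.7259522 ,  0.68774096, -0.00240145],
       [ 0.58211782, -0.61631255, -0.53037504],
       [-0.36624069,  0.383629  , -0.84775972]]), 't': array([-0.40229597, -0.24394182,  1.23929038])}
side {'vfov': 45.36025316658875, 'cx': 319.42634448337736, 'cy': 243.9778701869014, 'R': array([[-0.95725406, -0.28910153,  0.00921814],
       [-0.22354679,  0.71921796, -0.65783916],
       [ 0.18355246, -0.63177989, -0.75310203]]), 't': array([0.52233494, 0.11730537, 1.12943639])}
wrist {'vfov': 69.9304106029256, 'cx': 322.90152916908244, 'cy': 236.15317111715618, 'R': array([[ 0.35266482,  0.93574833, -0.0016106 ],
       [ 0.90083547, -0.33904008,  0.271196  ],
       [ 0.25322515, -0.09709217, -0.9625228 ]]), 't': array([-0.64966799, -0.03657184,  0.37932937])}
```

View pics/scene0.png

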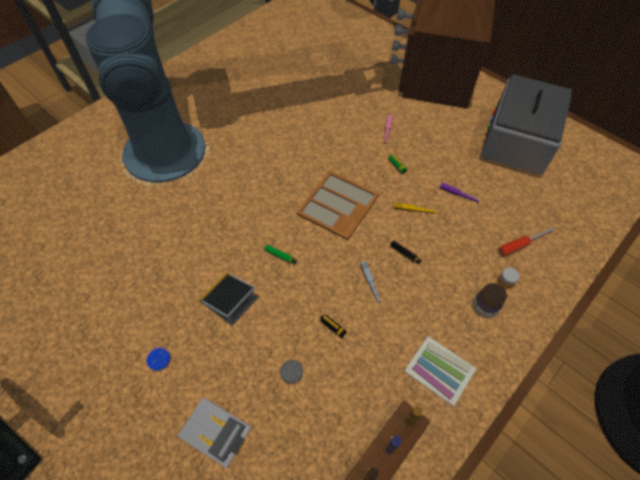

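View pics/side0.png

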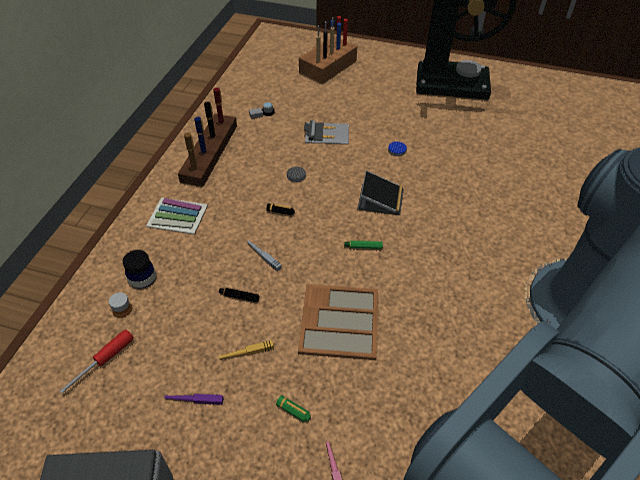

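View pics/wrist0.png

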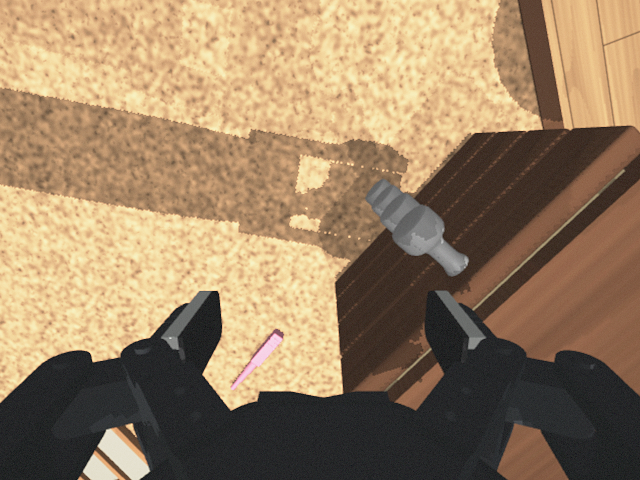

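The scene view shows these candidates:
- **Green:** barrel at (280,254), cap at (397,163).
- **Mandrels:** brass/yellow at (414,208). Leave purple (459,192), pink (388,128) and steel (370,282).
- **Black:** barrel at (405,252), cap at (333,326). Leave both.
- **Stones:** blue at (159,359), grey at (291,372), which stays.
- **Fixtures:** tray at (339,205), rest at (229,297).

Next I'll measure them and take a close crop.

```bash
cat > h.py <<'E'
from station import *
import cv2,numpy as np
np.set_printoptions(precision=4,suppress=True)
def K(c):
    f=240/np.tan(np.radians(c["vfov"])/2); return f
def ray(c,uv):
    d=np.array([(uv[0]-c["cx"])/K(c),(uv[1]-c["cy"])/K(c),1.0]); R=np.array(c["R"])
    return -R.T@np.array(c["t"]), R.T@d
def onplane(c,uv,z):
    o,d=ray(c,uv); return o+d*(z-o[2])/d[2]
def proj(c,X):
    p=np.array(c["R"])@np.array(X)+np.array(c["t"]); return np.array([c["cx"]+K(c)*p[0]/p[2],c["cy"]+K(c)*p[1]/p[2]])
def tri(c1,u1,c2,u2):
    o1,d1=ray(c1,u1);o2,d2=ray(c2,u2);d1/=np.linalg.norm(d1);d2/=np.linalg.norm(d2)
    A=np.stack([d1,-d2],1);s=np.linalg.lstsq(A,o2-o1,rcond=None)[0]
    a,b=o1+s[0]*d1,o2+s[1]*d2
    return (a+b)/2,np.linalg.norm(a-b)
HS={"green":((45,120,40),(80,255,255)),"yellow":((21,150,90),(32,255,255)),"blue":((110,150,60),(128,255,255))}
def blobs(img,name,mina=25):
    hsv=cv2.cvtColor(img,cv2.COLOR_RGB2HSV);m=cv2.inRange(hsv,*[np.array(x) for x in HS[name]])
    m=cv2.morphologyEx(m,cv2.MORPH_CLOSE,np.ones((3,3)))
    cs,_=cv2.findContours(m,cv2.RETR_EXTERNAL,cv2.CHAIN_APPROX_NONE)
    return [(cv2.contourArea(k),cv2.minAreaRect(k),k) for k in cs if cv2.contourArea(k)>mina]
def grab(name,fn):
    c=calibration(name);i=capture(name);cv2.imwrite(fn,cv2.cvtColor(i,cv2.COLOR_RGB2BGR));return c,i
E
python3 - <<'E'
from h import *
for n in("scene","side"):
    c=calibration(n);i=cv2.cvtColor(cv2.imread(f"pics/{n}0.png"),cv2.COLOR_BGR2RGB)
    for k,z in(("green",.008),("yellow",.0065),("blue",.01)):
        for a,r,ct in blobs(i,k):
            b=cv2.boxPoints(r);mid=sorted([((b[j]+b[(j+1)%4])/2) for j in range(4)],key=lambda p:-np.linalg.norm(p-np.array(r[0])))[:2]
            print(n,k,a,np.round(r[0]),onplane(c,r[0],z),[onplane(c,p,z)[:2] for p in mid])
i=cv2.imread("pics/scene0.png");cv2.imwrite("pics/crop1.png",cv2.resize(i[100:330,190:450],None,fx=3,fy=2.6*3/2.6,interpolation=cv2.INTER_CUBIC)[:600,:800])
i=cv2.imread("pics/side0.png");cv2.imwrite("pics/crop2.png",cv2.resize(i[270:430,190:400],None,fx=3.7,fy=3.7,interpolation=cv2.INTER_CUBIC))
E
```

```text
scene green 152.5 [280. 254.] [ 0.4518 -0.0165  0.008 ] [array([ 0.4146, -0.0266]), array([ 0.4883, -0.0065])]
scene green 61.5 [397. 163.] [0.4762 0.3774 0.008 ] [array([0.4482, 0.3837]), array([0.5037, 0.3711])]
scene yellow 45.5 [332. 324.] [ 0.6508 -0.0584  0.0065] [array([ 0.6258, -0.0567]), array([ 0.6753, -0.0601])]
scene yellow 135.5 [414. 208.] [0.5937 0.296  0.0065] [array([0.5539, 0.2688]), array([0.6331, 0.323 ])]
scene blue 321.0 [158. 359.] [ 0.4512 -0.3516  0.01  ] [array([ 0.4543, -0.3313]), array([ 0.4481, -0.3715])]
side green 340.0 [293. 409.] [0.4776 0.3797 0.008 ] [array([0.5082, 0.3703]), array([0.4476, 0.3888])]
side green 192.5 [364. 244.] [ 0.4526 -0.0144  0.008 ] [array([ 0.4908, -0.0051]), array([ 0.4145, -0.0237])]
side yellow 134.5 [245. 350.] [0.5973 0.2961 0.0065] [array([0.5558, 0.2687]), array([0.6381, 0.323 ])]
side blue 139.0 [398. 148.] [ 0.4484 -0.3471  0.01  ] [array([ 0.4283, -0.3534]), array([ 0.4686, -0.3407])]
```

View pics/crop1.png

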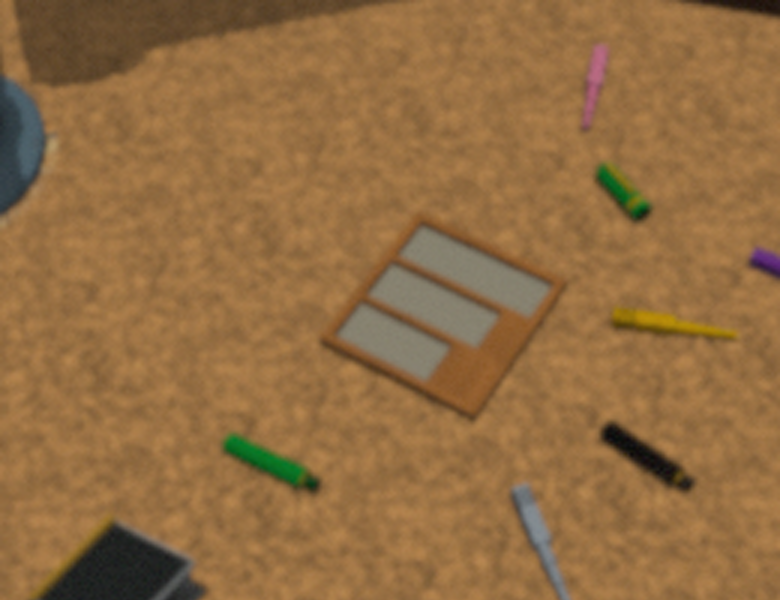

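View pics/crop2.png

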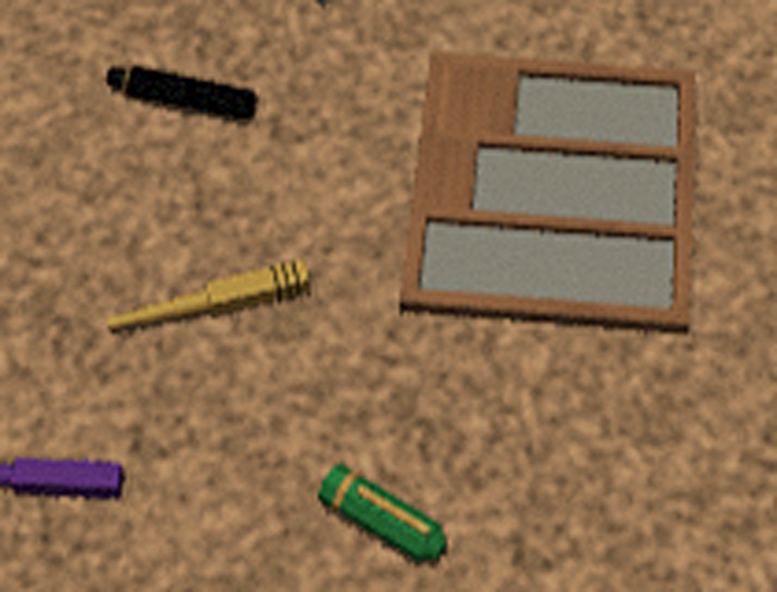

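Choice confirmed: the green barrel, the green cap with its clip and the yellow brass mandrel all match. Next I'll measure the tray and rest corners.

```bash
python3 - <<'E'
from h import *
cs,cd=calibration("scene"),calibration("side")
A=[(190+x/3,100+y/3) for x,y in((422,215),(565,284),(475,416),(325,341))]
B=[(190+x/3.7,270+y/3.7) for x,y in((690,321),(402,303),(430,52),(695,70))]
P=[]
for a,b in zip(A,B):
    print(onplane(cs,a,.01)[:2],onplane(cd,b,.01)[:2],*tri(cs,a,cd,b)); P.append((onplane(cs,a,.01)[:2]+onplane(cd,b,.01)[:2])/2)
P=np.array(P);print(P.mean(0),[np.linalg.norm(P[i]-P[(i+1)%4]) for i in range(4)])
for i,j in((0,1),(3,2),(1,0)):
    d=P[j]-P[i];print(np.degrees(np.arctan2(d[1],d[0])))
for s,t in((3,0),(2,1)):
    d=P[t]-P[s];print(np.degrees(np.arctan2(-d[0],d[1])))
for n,(x,y,w,h) in {"scene":(190,265,80,65),"side":(350,165,65,60)}.items():
    i=cv2.imread(f"pics/{n}0.png");cv2.imwrite(f"pics/rest_{n}.png",cv2.resize(i[y:y+h,x:x+w],None,fx=8,fy=8,interpolation=cv2.INTER_CUBIC))
E
```

```text
[0.3732 0.2392] [0.3651 0.2423] [0.3678 0.2413 0.0055] 0.005795750906097802
[0.5075 0.2652] [0.5023 0.2741] [0.5041 0.2701 0.0025] 0.0005956802409476026
[0.5386 0.1194] [0.5359 0.1235] [0.537  0.1211 0.0065] 0.0005745325770142631
[0.4054 0.0906] [0.397 0.093] [0.4    0.0917 0.0057] 0.006282739016684185
[0.4531 0.1809] [np.float64(0.13877639533637035), np.float64(0.15176624272857195), np.float64(0.1392627642086392), np.float64(0.1523733687681934)]
12.020365267182884
12.270887506211963
-167.97963473281712
12.139597545439726
12.323190414595128
```

View pics/rest_scene.png

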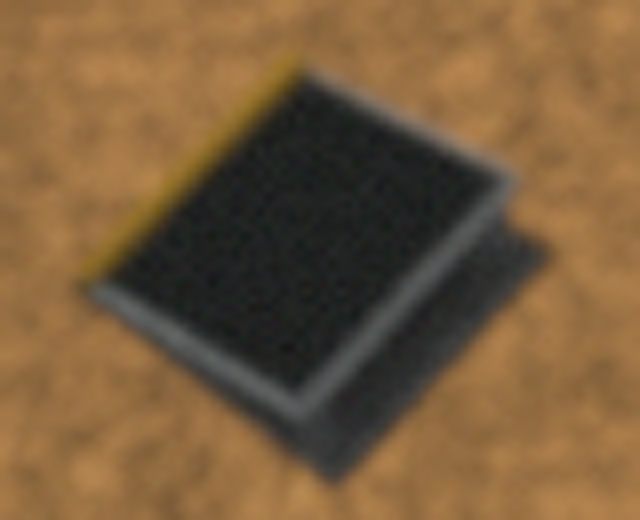

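View pics/rest_side.png

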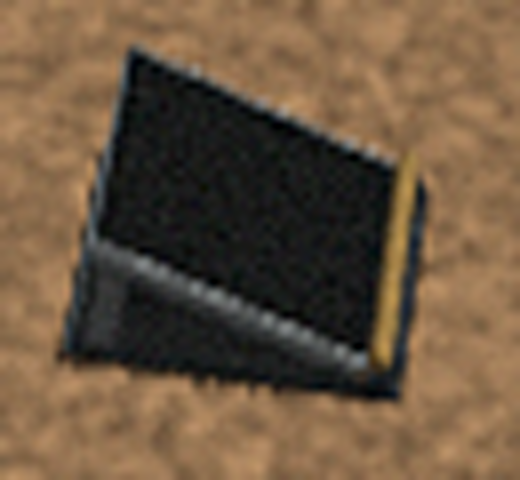

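```bash
cat >> h.py <<'E'
from scipy.spatial.transform import Rotation as Ro
def go(xyz,head=None,o=None):
    """travel mm in tool axes & yaw deg to reach TCP xyz with tool y at world angle head"""
    o=o or get_obs();R=Ro.from_quat(o["tcp_rot"]).as_matrix()
    tr=R.T@(np.array(xyz)-o["ee_pos"])*1000;h=np.degrees(np.arctan2(R[1,1],R[0,1]))
    yaw=0 if head is None else -((head-h+180)%360-180)
    print("travel",np.round(tr,1),"yaw",round(yaw,1),"head now",round(h,2),"tcp",o["ee_pos"],"tilt z",R[:,2],"gap",round(o["finger_gap"],4),"j6",np.round(np.degrees(o["joint_pos"][5])),"t",round(o["t"],2))
E
python3 - <<'E'
from h import *
o=get_obs();R=Ro.from_quat(o["tcp_rot"]).as_matrix();c=calibration("wrist");Rc=np.array(c["R"])
print("cam in tool",R.T@(-Rc.T@c["t"]-o["ee_pos"]),"\naxes",R.T@Rc.T)
go((.40,-.016,.2),104.5)
cs,cd=calibration("scene"),calibration("side")
S=[(512,180),(298,397),(300,65),(88,278)];D=[(98,242),(132,48),(380,360),(410,155)]
for a,b in zip(S,D): print(*tri(cs,(190+a[0]/8,265+a[1]/8),cd,(350+b[0]/8,165+b[1]/8)))
E
```

```text
cam in tool [ 0.0679  0.0005 -0.1357] 
axes [[ 0.0003 -0.9624 -0.2715]
 [ 1.      0.0003  0.0002]
 [-0.0001 -0.2715  0.9624]]
travel [-380.  -523.3   39.1] yaw -35.2 head now 69.33 tcp [0.2293 0.6078 0.2384] tilt z [-0.0007 -0.0013 -1.    ] gap 0.0856 j6 -10.0 t 0.15
[ 0.4861 -0.1228  0.0413] 0.0030948174034896294
[ 0.4945 -0.2011  0.0441] 0.00047856988267153605
[ 0.4049 -0.1312  0.0117] 0.001993921985828141
[ 0.4136 -0.2125  0.0143] 0.002969674834459311
```

```bash
python3 -c "
from h import *
go((.447,-.0165,.15),104.5)"
```

```text
travel [-424.1 -507.1   89.1] yaw -35.2 head now 69.33 tcp [0.2293 0.6078 0.2384] tilt z [-0.0007 -0.0013 -1.    ] gap 0.0856 j6 -10.0 t 0.15
```

>>> send_rows:
  travel:
    - [-424, -507, 89]
    - [-424, -507, 89]
    - [-424, -507, 89]
    - [-424, -507, 89]
    - [-424, -507, 89]
    - [-424, -507, 89]
    - [-424, -507, 89]
    - [-424, -507, 89]
    - [-424, -507, 89]
    - [-424, -507, 89]
  yaw: [-35, -35, -35, -35, -35, -35, -35, -35, -35, -35]

```text
t: 1.15
ee_pos: [0.3912, 0.1432, 0.1731]
tcp_rot: [-0.125, 0.992, 0.0, 0.0]
contact_force: [1.5, 0.3, 0.1]
finger_gap: 0.0855
```

```bash
python3 -c "
from h import *
go((.447,-.0165,.15),104.5)"
```

```text
travel [ -14.5 -168.6   23.1] yaw -0.2 head now 104.34 tcp [0.3912 0.1432 0.1731] tilt z [ 0.0007  0.0001 -1.    ] gap 0.0855 j6 -100.0 t 1.15
```

>>> send_rows:
  travel:
    - [-14, -165, 22]
    - [-14, -165, 22]
    - [-14, -165, 22]
    - [-14, -165, 22]
    - [-14, -165, 22]
    - [-14, -165, 22]
    - [-14, -165, 22]
    - [-14, -165, 22]
    - [-14, -165, 22]
    - [-14, -165, 22]
  yaw: [0, 0, 0, 0, 0, 0, 0, 0, 0, 0]

```text
t: 2.15
ee_pos: [0.4455, -0.0107, 0.1514]
tcp_rot: [-0.125, 0.992, -0.0, 0.0]
contact_force: [-0.2, 0.2, -0.0]
finger_gap: 0.0856
```

```bash
cat >> h.py <<'E'
def ends(c,r,z):
    b=cv2.boxPoints(r);mid=sorted([((b[j]+b[(j+1)%4])/2) for j in range(4)],key=lambda p:-np.linalg.norm(p-np.array(r[0])))[:2]
    p,q=[onplane(c,m,z) for m in mid]
    if p[0]>q[0]:p,q=q,p
    d=q-p;return p,q,np.degrees(np.arctan2(d[1],d[0])),np.linalg.norm(d)
E
python3 - <<'E'
from h import *
go((.447,-.0165,.15),104.5)
c,i=grab("wrist","pics/w1.png")
for a,r,k in blobs(i,"green",300): print(a,np.round(r[0]),onplane(c,r[0],.012),ends(c,r,.012))
E
```

```text
travel [-0.1 -6.   1.4] yaw -0.1 head now 104.39 tcp [ 0.4455 -0.0107  0.1514] tilt z [ 0.0002 -0.0001 -1.    ] gap 0.0856 j6 -120.0 t 2.15
1508.5 [317. 232.] [ 0.4532 -0.0139  0.012 ] (array([ 0.4159, -0.0233,  0.012 ]), array([ 0.4936, -0.0037,  0.012 ]), np.float64(14.147217984021376), np.float64(0.08011341884659676))
```

View pics/w1.png

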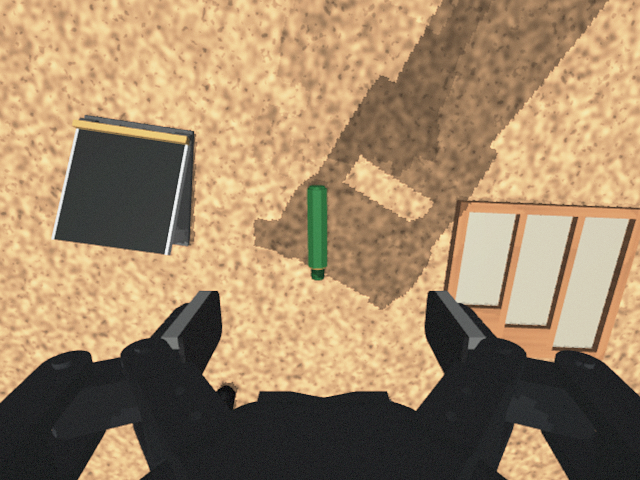

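Wrist view: the green barrel runs from (317,185) to (317,280), threaded end toward +x. It measures 80 mm at 14.1°, centred near (0.454, -0.014). The rest is at upper left, the tray at right.

```bash
python3 -c "
from h import *
go((.4537,-.0138,.012),104.15)"
```

```text
travel [ -7.2  -4.8 139.4] yaw 0.2 head now 104.38 tcp [ 0.4455 -0.0109  0.1514] tilt z [ 0.0002 -0.0001 -1.    ] gap 0.0852 j6 -120.0 t 2.2
```

>>> send_rows:
  travel:
    - [-7, -5, 50]
    - [-7, -5, 100]
    - [-7, -5, 110]
    - [-7, -5, 118]
    - [-7, -5, 124]
    - [-7, -5, 130]
    - [-7, -5, 130]
    - [-7, -5, 130]
    - [-7, -5, 130]
    - [-7, -5, 130]
  yaw: [0, 0, 0, 0, 0, 0, 0, 0, 0, 0]
  claw: -0.15
  force: 30

```text
t: 3.2
ee_pos: [0.4539, -0.0145, 0.0218]
tcp_rot: [-0.125, 0.992, -0.0, 0.0]
contact_force: [-1.0, 0.1, -1.1]
finger_gap: 0.0367
```

```bash
python3 -c "
from h import *
go((.4537,-.0138,.012),104.15)
c,i=grab('wrist','pics/w2.png')"
```

```text
travel [0.1 0.8 9.8] yaw 0.2 head now 104.33 tcp [ 0.4539 -0.0145  0.0218] tilt z [ 0.001  -0.0003 -1.    ] gap 0.0367 j6 -121.0 t 3.2
```

View pics/w2.png

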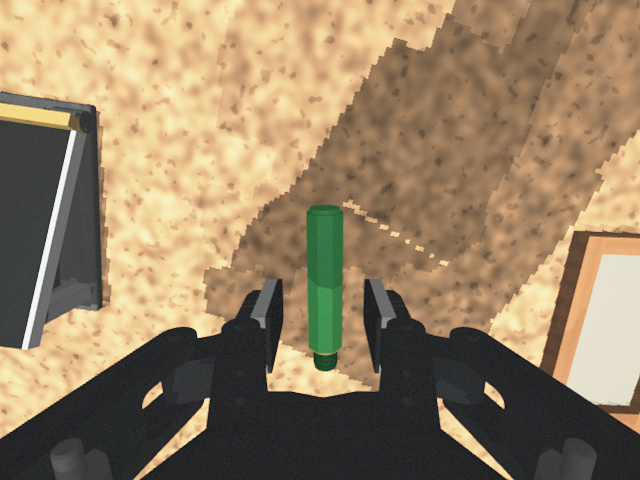

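The barrel is centred between the pads: x=325 in the picture, pads at 275 and 375. I'll descend and close.

>>> send_rows:
  travel:
    - [0, 0, 5]
    - [0, 0, 10]
    - [0, 0, 10]
    - [0, 0, 10]
    - [0, 0, 10]
    - [0, 0, 10]
    - [0, 0, 10]
    - [0, 0, 10]
    - [0, 0, 10]
    - [0, 0, 10]
  yaw: [0, 0, 0, 0, 0, 0, 0, 0, 0, 0]

```text
t: 4.25
ee_pos: [0.4536, -0.0144, 0.0113]
tcp_rot: [-0.125, 0.992, -0.0, 0.0]
contact_force: [-0.1, -0.2, -0.5]
finger_gap: 0.0364
```

>>> send_rows:
  travel:
    - [0, 0, 0]
    - [0, 0, 0]
    - [0, 0, 0]
    - [0, 0, 0]
    - [0, 0, 0]
    - [0, 0, 0]
    - [0, 0, -10]
    - [0, 0, -30]
    - [0, 0, -70]
    - [0, 0, -110]
  yaw: [0, 0, 0, 0, 0, 0, 0, 0, 0, 0]
  claw: -1
  force: 30

```text
t: 5.25
ee_pos: [0.4526, -0.0142, 0.1223]
tcp_rot: [-0.125, 0.992, 0.0, -0.001]
contact_force: [0.3, 0.2, 0.2]
finger_gap: 0.0149
```

```bash
python3 - <<'E'
from h import *
# barrel pocket centre estimate
a=np.radians(12.2);R2=np.array([[np.cos(a),-np.sin(a)],[np.sin(a),np.cos(a)]])
for n,p in(("b",(-.011,0)),("c",(-.020,-.048)),("m",(0,.048))): print(n,np.array([.453,.181])+R2@np.array(p))
go((.453,.150,.125),102.2)
E
```

```text
b [0.4422 0.1787]
c [0.4436 0.1299]
m [0.4429 0.2279]
travel [-41.  159.   -2.6] yaw 2.1 head now 104.32 tcp [ 0.4526 -0.0142  0.1223] tilt z [-0.0019  0.0006 -1.    ] gap 0.0149 j6 -121.0 t 5.25
```

>>> send_rows:
  travel:
    - [-40, 190, -38]
    - [-40, 190, -38]
    - [-40, 190, -38]
    - [-40, 190, -38]
    - [-40, 190, -38]
    - [-40, 190, -38]
    - [-40, 190, -38]
    - [-40, 190, -38]
    - [-40, 190, -38]
    - [-40, 190, -38]
  yaw: [2, 2, 2, 2, 2, 2, 2, 2, 2, 2]

```text
t: 6.25
ee_pos: [0.4454, 0.1787, 0.1591]
tcp_rot: [-0.107, 0.994, -0.0, -0.0]
contact_force: [-0.1, 0.4, -0.4]
finger_gap: 0.0151
```

```bash
python3 -c "
from h import *
go((.4422,.1787,.16),102.2)
c,i=grab('wrist','pics/w3.png')
import pickle;pickle.dump(c,open('w3.pkl','wb'))"
```

```text
travel [ 3.1  0.6 -0.9] yaw 0.0 head now 102.23 tcp [0.4454 0.1787 0.1591] tilt z [-0.0004 -0.0001 -1.    ] gap 0.0151 j6 -94.0 t 6.25
```

View pics/w3.png

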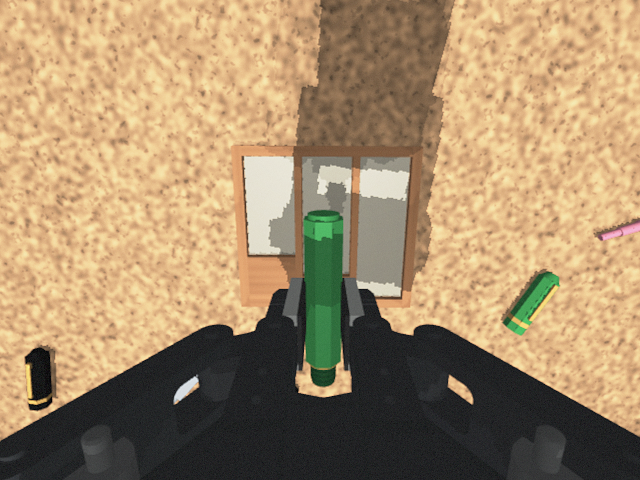

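Held barrel at (323,300). Tray top corners are roughly (233,147), (421,147), (241,306) and (411,306); the cap pocket is on the left and the mandrel pocket on the right.

```bash
python3 - <<'E'
from h import *
import pickle;c=pickle.load(open('w3.pkl','rb'))
U=[(233,147),(421,147),(411,305),(241,306)]
P=np.array([onplane(c,u,.01)[:2] for u in U]);print(P,P.mean(0))
for i in range(4):
    d=P[(i+1)%4]-P[i];print(np.linalg.norm(d),np.degrees(np.arctan2(d[1],d[0])))
# project predicted
a=np.radians(12.2);R2=np.array([[np.cos(a),-np.sin(a)],[np.sin(a),np.cos(a)]])
E
```

```text
[[0.4002 0.095 ]
 [0.3682 0.2426]
 [0.5044 0.2739]
 [0.5384 0.1223]] [0.4528 0.1834]
0.15103496024721885 102.25601141359402
0.13976800025065034 12.948820716143196
0.15540783219511084 -77.36698139669127
0.14080585872270693 -168.8343793150348
```

```bash
python3 -c "
from h import *
go((.4425,.180,.018),102.3)"
```

```text
travel [  2.5   1.7 141.1] yaw -0.0 head now 102.25 tcp [0.4454 0.1789 0.1591] tilt z [-0.0003 -0.     -1.    ] gap 0.0149 j6 -94.0 t 6.3
```

>>> send_rows:
  travel:
    - [2.5, 1.5, 50]
    - [2.5, 1.5, 95]
    - [2.5, 1.5, 110]
    - [2.5, 1.5, 120]
    - [2.5, 1.5, 128]
    - [2.5, 1.5, 134]
    - [2.5, 1.5, 138]
    - [2.5, 1.5, 141]
    - [2.5, 1.5, 141]
    - [2.5, 1.5, 141]
  yaw: [0, 0, 0, 0, 0, 0, 0, 0, 0, 0]

```text
t: 7.3
ee_pos: [0.4429, 0.1805, 0.0187]
tcp_rot: [-0.107, 0.994, 0.0, 0.0]
contact_force: [0.1, -0.3, -0.7]
finger_gap: 0.0151
```

```bash
python3 -c "
from h import *
go((.4425,.180,.018),102.3)
c,i=grab('wrist','pics/w4.png')"
```

```text
travel [ 0.5 -0.5  0.7] yaw 0.0 head now 102.33 tcp [0.4429 0.1805 0.0187] tilt z [ 0.0009  0.0001 -1.    ] gap 0.0151 j6 -94.0 t 7.3
```

View pics/w4.png

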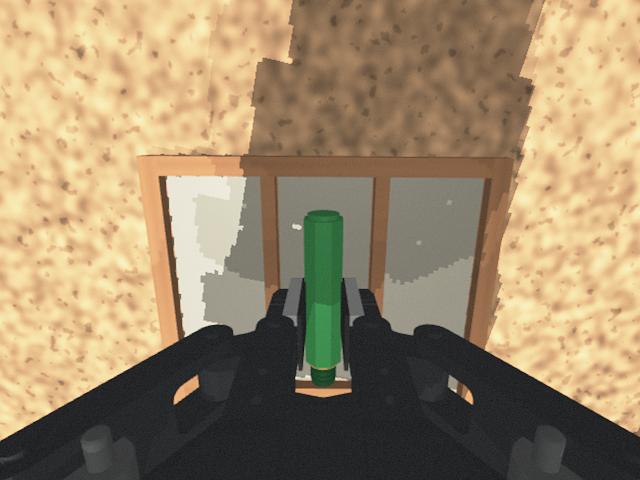

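```bash
python3 -c "
from h import *
c=calibration('wrist')
d=np.array([np.cos(np.radians(12.3)),np.sin(np.radians(12.3))])
for u,z in (((323,177),.01),((323,213),.015),((323,368),.015),((323,385),.011),((323,378),.004),((323,388),.01)): print(u,(onplane(c,u,z)[:2]-[.4425,.18])@d)
"
```

```text
(323, 177) -0.05213561403837863
(323, 213) -0.037895035248512295
(323, 368) 0.03692486529905456
(323, 385) 0.04972539987901012
(323, 378) 0.05116942366898072
(323, 388) 0.05231782564196696
```

>>> send_rows:
  travel:
    - [0, 0, 1]
    - [0, 0, 1]
    - [0, 0, 1]
    - [0, 0, 1]
    - [0, 0, 1]
    - [0, 0, 0]
    - [0, 0, -10]
    - [0, 0, -30]
    - [0, 0, -70]
    - [0, 0, -110]
  yaw: [0, 0, 0, 0, 0, 0, 0, 0, 0, 0]
  claw: -0.35

```text
t: 8.35
ee_pos: [0.4419, 0.1804, 0.1297]
tcp_rot: [-0.107, 0.994, -0.0, -0.001]
contact_force: [0.7, -0.5, 0.0]
finger_gap: 0.0276
```

```bash
python3 -c "
from h import *
go((.473,.378,.15),90-17+0)
c,i=grab('wrist','pics/w5.png')
cs=calibration('scene');cd=calibration('side')
"
```

```text
travel [-72.6 186.4 -20.4] yaw 29.3 head now 102.33 tcp [0.4419 0.1804 0.1297] tilt z [-0.0012 -0.0002 -1.    ] gap 0.0276 j6 -94.0 t 8.35
```

View pics/w5.png

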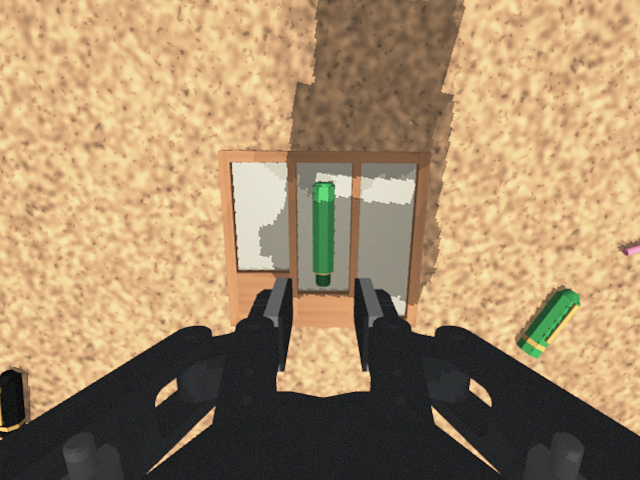

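The barrel lies in the middle pocket, rows 180–285. Next is the cap.

>>> send_rows:
  travel:
    - [-72, 186, -20]
    - [-72, 186, -20]
    - [-72, 186, -20]
    - [-72, 186, -20]
    - [-72, 186, -20]
    - [-72, 186, -20]
    - [-72, 186, -20]
    - [-72, 186, -20]
    - [-72, 186, -20]
    - [-72, 186, -20]
  yaw: [29, 29, 29, 29, 29, 29, 29, 29, 29, 29]
  claw: 0

```text
t: 9.4
ee_pos: [0.4732, 0.3766, 0.1483]
tcp_rot: [0.146, 0.989, -0.0, -0.0]
contact_force: [-0.2, 0.8, 0.5]
finger_gap: 0.0426
```

```bash
python3 - <<'E'
from h import *
go((.473,.378,.15),73)
c,i=grab("wrist","pics/w6.png")
for a,r,k in blobs(i,"green",300): print(a,np.round(r[0]),onplane(c,r[0],.012),ends(c,r,.012))
E
```

```text
travel [ 0.6  1.3 -1.7] yaw 0.3 head now 73.26 tcp [0.4732 0.3766 0.1483] tilt z [-0.0002 -0.0002 -1.    ] gap 0.0426 j6 -45.0 t 9.4
1788.0 [ 83. 252.] [0.4373 0.1785 0.012 ] (array([0.404 , 0.1711, 0.012 ]), array([0.4727, 0.1864, 0.012 ]), np.float64(12.52804817787061), np.float64(0.07045663348697406))
1177.0 [328. 222.] [0.4721 0.3822 0.012 ] (array([0.4482, 0.3892, 0.012 ]), array([0.4972, 0.3748, 0.012 ]), np.float64(-16.46739198643549), np.float64(0.05105888424698842))
```

View pics/w6.png

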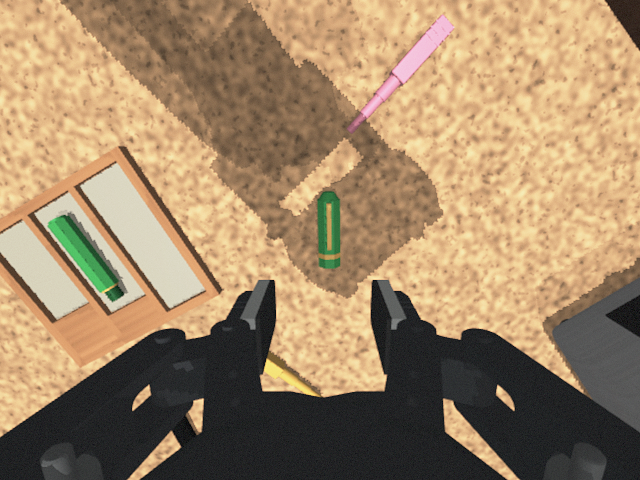

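The cap is at (329,229), gold band and mouth at the far end, clip on top; the angle is -16.5°.

```bash
python3 - <<'E'
from h import *
c=calibration("wrist")
for u in((328,190),(329,229),(330,269)):print(onplane(c,u,.012))
go((.4775,.3808,.0135),73.5)
E
```

```text
[0.4466 0.3895 0.012 ]
[0.4775 0.3812 0.012 ]
[0.5113 0.3721 0.012 ]
travel [ -3.    5.1 134.8] yaw -0.2 head now 73.27 tcp [0.4732 0.3768 0.1483] tilt z [-0.0002 -0.0001 -1.    ] gap 0.043 j6 -45.0 t 9.45
```

>>> send_rows:
  travel:
    - [-4, 5, 50]
    - [-4, 5, 90]
    - [-4, 5, 105]
    - [-4, 5, 115]
    - [-4, 5, 123]
    - [-4, 5, 129]
    - [-4, 5, 133]
    - [-4, 5, 135]
    - [-4, 5, 135]
    - [-4, 5, 135]
  yaw: [-0.5, -0.5, -0.5, -0.5, -0.5, -0.5, -0.5, -0.5, -0.5, -0.5]

```text
t: 10.45
ee_pos: [0.4787, 0.3814, 0.0138]
tcp_rot: [0.141, 0.99, 0.0, 0.0]
contact_force: [-0.1, 0.4, 0.1]
finger_gap: 0.0429
```

```bash
python3 -c "
from h import *
go((.4785,.381,.013),74)
c,i=grab('wrist','pics/w7.png')"
```

```text
travel [ 0.1 -0.5  0.8] yaw -0.2 head now 73.83 tcp [0.4787 0.3814 0.0138] tilt z [ 0.0008  0.0004 -1.    ] gap 0.0429 j6 -46.0 t 10.45
```

View pics/w7.png

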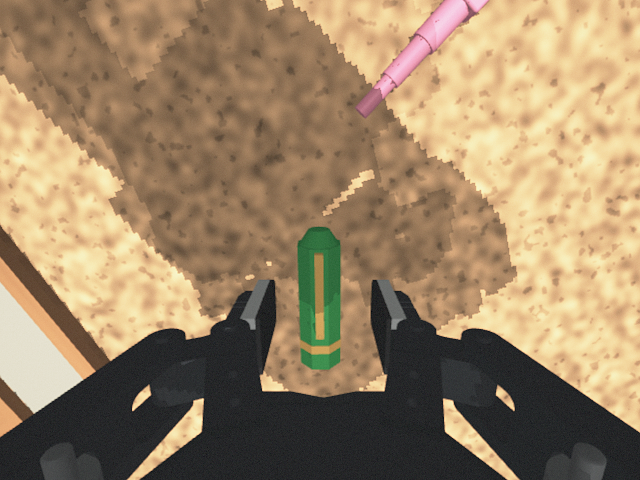

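>>> send_rows:
  travel:
    - [0, 0, 1]
    - [0, 0, 1]
    - [0, 0, 1]
    - [0, 0, 1]
    - [0, 0, 1]
    - [0, 0, 1]
    - [0, 0, -10]
    - [0, 0, -30]
    - [0, 0, -70]
    - [0, 0, -110]
  yaw: [0, 0, 0, 0, 0, 0, 0, 0, 0, 0]
  claw: -1
  force: 30

```text
t: 11.5
ee_pos: [0.4776, 0.3808, 0.1242]
tcp_rot: [0.141, 0.99, -0.001, -0.001]
contact_force: [0.4, 1.2, 0.6]
finger_gap: 0.0173
```

```bash
python3 -c "
from h import *
go((.4437,.1308,.12),102.3)"
```

```text
travel [ -37.  -249.5    4.5] yaw -28.5 head now 73.83 tcp [0.4776 0.3808 0.1242] tilt z [-0.0018 -0.001  -1.    ] gap 0.0173 j6 -46.0 t 11.5
```

>>> send_rows:
  travel:
    - [-37, -250, 4]
    - [-37, -250, 4]
    - [-37, -250, 4]
    - [-37, -250, 4]
    - [-37, -250, 4]
    - [-37, -250, 4]
    - [-37, -250, 4]
    - [-37, -250, 4]
    - [-37, -250, 4]
    - [-37, -250, 4]
  yaw: [-28.5, -28.5, -28.5, -28.5, -28.5, -28.5, -28.5, -28.5, -28.5, -28.5]

```text
t: 12.5
ee_pos: [0.4444, 0.1319, 0.1193]
tcp_rot: [-0.108, 0.994, 0.0, -0.0]
contact_force: [-0.3, 1.2, -0.8]
finger_gap: 0.0168
```

```bash
python3 -c "
from h import *
go((.4437,.1308,.0187),102.3)"
```

```text
travel [  0.9  -0.9 100.6] yaw 0.1 head now 102.44 tcp [0.4444 0.1319 0.1193] tilt z [-0.      0.0001 -1.    ] gap 0.0168 j6 -100.0 t 12.5
```

>>> send_rows:
  travel:
    - [1, -1, 40]
    - [1, -1, 60]
    - [1, -1, 72]
    - [1, -1, 81]
    - [1, -1, 88]
    - [1, -1, 94]
    - [1, -1, 98]
    - [1, -1, 100.5]
    - [1, -1, 100.5]
    - [1, -1, 100.5]
  yaw: [0, 0, 0, 0, 0, 0, 0, 0, 0, 0]

```text
t: 13.5
ee_pos: [0.4438, 0.1296, 0.0191]
tcp_rot: [-0.107, 0.994, -0.0, 0.0]
contact_force: [-0.0, -0.7, 0.0]
finger_gap: 0.0166
```

```bash
python3 -c "
from h import *
go((.4437,.1308,.0187),102.3)
c,i=grab('wrist','pics/w8.png')"
```

```text
travel [-0.1  1.2  0.4] yaw 0.0 head now 102.32 tcp [0.4438 0.1296 0.0191] tilt z [ 0.0006  0.     -1.    ] gap 0.0166 j6 -100.0 t 13.5
```

View pics/w8.png

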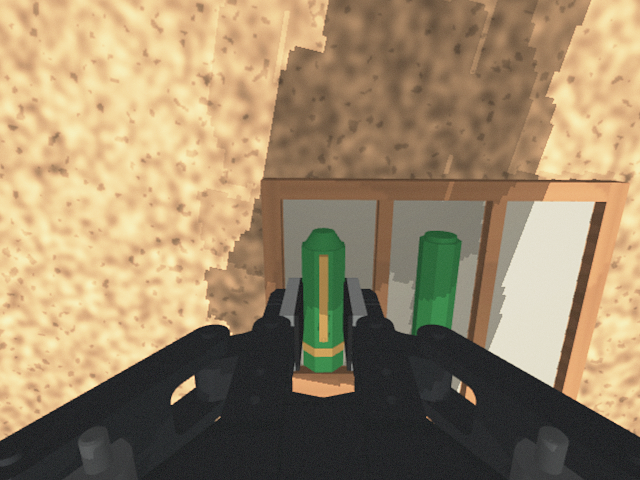

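```bash
python3 -c "
from h import *
c=calibration('wrist')
d=np.array([np.cos(np.radians(12.3)),np.sin(np.radians(12.3))])
for u,z in (((330,199),.01),((323,229),.018),((323,372),.015),((323,372),.02),((323,372),.024),((323,375),.004),((323,375),.01),((323,396),.01)): print(u,z,(onplane(c,u,z)[:2]-[.4437,.1308])@d)
"
```

```text
(330, 199) 0.01 -0.04339320841014612
(323, 229) 0.018 -0.032292528184416185
(323, 372) 0.015 0.0388901874020783
(323, 372) 0.02 0.03506912749795341
(323, 372) 0.024 0.032012279574653496
(323, 375) 0.004 0.049106184102536594
(323, 375) 0.01 0.04444888683940149
(323, 396) 0.01 0.056889438201859
```

Cap spans about -32 to +32 mm in a ±43 mm pocket, which is well inside. I'll release it.

>>> send_rows:
  travel:
    - [0, 1, 0.5]
    - [0, 1, 0.5]
    - [0, 1, 0.5]
    - [0, 1, 0.5]
    - [0, 1, 0.5]
    - [0, 1, 0]
    - [0, 1, -10]
    - [0, 1, -30]
    - [0, 1, -70]
    - [0, 1, -110]
  yaw: [0, 0, 0, 0, 0, 0, 0, 0, 0, 0]
  claw: -0.35

```text
t: 14.55
ee_pos: [0.4427, 0.1305, 0.1301]
tcp_rot: [-0.107, 0.994, 0.0, -0.001]
contact_force: [0.4, -0.4, 0.3]
finger_gap: 0.0278
```

```bash
python3 -c "
from h import *
go((.58,.29,.15),124)
c,i=grab('wrist','pics/w9.png')"
```

```text
travel [-168.2  126.5  -20. ] yaw -21.7 head now 102.32 tcp [0.4427 0.1305 0.1301] tilt z [-0.0013 -0.0001 -1.    ] gap 0.0278 j6 -100.0 t 14.55
```

View pics/w9.png

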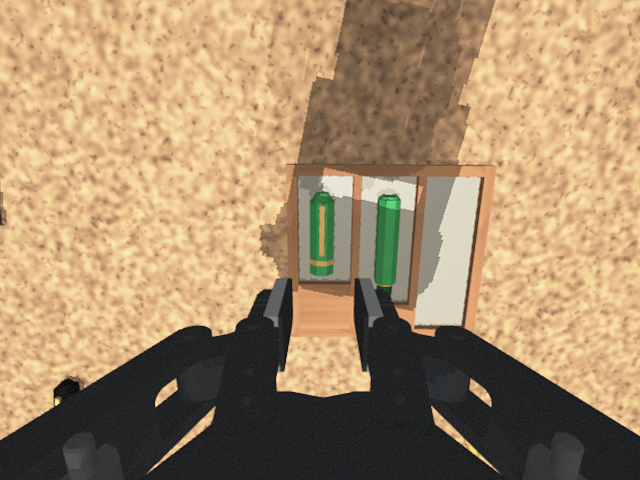

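The cap is in the short pocket and the barrel in the middle one. Now the mandrel.

>>> send_rows:
  travel:
    - [-168, 126, -20]
    - [-168, 126, -20]
    - [-168, 126, -20]
    - [-168, 126, -20]
    - [-168, 126, -20]
    - [-168, 126, -20]
    - [-168, 126, -20]
    - [-168, 126, -20]
    - [-168, 126, -20]
    - [-168, 126, -20]
  yaw: [-21.5, -21.5, -21.5, -21.5, -21.5, -21.5, -21.5, -21.5, -21.5, -21.5]
  claw: 0

```text
t: 15.6
ee_pos: [0.5802, 0.2888, 0.1489]
tcp_rot: [-0.291, 0.957, -0.0, -0.0]
contact_force: [-0.5, 0.1, -0.2]
finger_gap: 0.0427
```

```bash
python3 - <<'E'
from h import *
go((.58,.29,.15),124)
c,i=grab("wrist","pics/w10.png")
for a,r,k in blobs(i,"yellow",300): print(a,np.round(r[0]),onplane(c,r[0],.009),ends(c,r,.009))
E
```

```text
travel [-0.5  1.1 -1.1] yaw -0.2 head now 123.78 tcp [0.5802 0.2888 0.1489] tilt z [-0.0001 -0.0001 -1.    ] gap 0.0427 j6 -107.0 t 15.6
```

View pics/w10.png

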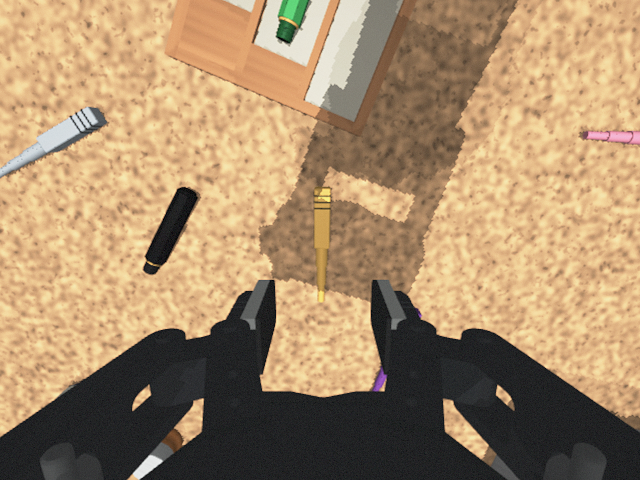

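The brass mandrel spans (322,188) to (321,302), handle end at the top; the purple one lies to the right, behind the fingers.

```bash
python3 - <<'E'
from h import *
c=calibration("wrist")
P=[onplane(c,u,z) for u,z in(((322,187),.009),((322,249),.012),((321,302),.0075))];print(P)
d=(P[2]-P[0])[:2];a=np.arctan2(d[1],d[0]);u=d/np.linalg.norm(d);print(np.linalg.norm(d),np.degrees(a))
g=[P[0][:2]+.035*u,P[2][:2]-.065*u,P[1][:2]-.015*u];print(g)
go((*np.mean(g,0),.011),np.degrees(a)+90)
E
```

```text
[array([0.5551, 0.2707, 0.009 ]), array([0.5977, 0.2992, 0.012 ]), array([0.6405, 0.3267, 0.0075])]
0.10206588756790977 33.269569827573235
[array([0.5844, 0.2899]), array([0.5861, 0.2911]), array([0.5852, 0.291 ])]
travel [ -5.1  -1.4 137.9] yaw 0.5 head now 123.79 tcp [0.5803 0.289  0.1489] tilt z [-0.0001 -0.     -1.    ] gap 0.043 j6 -107.0 t 15.65
```

>>> send_rows:
  travel:
    - [-5, -1.4, 50]
    - [-5, -1.4, 90]
    - [-5, -1.4, 105]
    - [-5, -1.4, 115]
    - [-5, -1.4, 124]
    - [-5, -1.4, 131]
    - [-5, -1.4, 135]
    - [-5, -1.4, 138]
    - [-5, -1.4, 138]
    - [-5, -1.4, 138]
  yaw: [0.4, 0.4, 0.4, 0.4, 0.4, 0.4, 0.4, 0.4, 0.4, 0.4]

```text
t: 16.65
ee_pos: [0.5859, 0.2913, 0.0113]
tcp_rot: [-0.288, 0.958, -0.0, 0.0]
contact_force: [-1.1, 0.6, -1.3]
finger_gap: 0.0426
```

```bash
python3 -c "
from h import *
go((.5852,.2907,.011),123.3)
c,i=grab('wrist','pics/w11.png')"
```

```text
travel [ 0.9 -0.1  0.3] yaw 0.1 head now 123.43 tcp [0.5859 0.2913 0.0113] tilt z [ 0.0008  0.0002 -1.    ] gap 0.0426 j6 -107.0 t 16.65
```

View pics/w11.png

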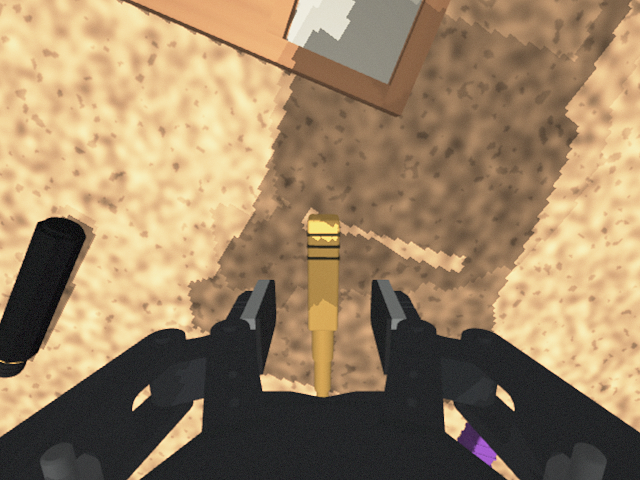

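>>> send_rows:
  travel:
    - [0.5, 0, 0]
    - [0.5, 0, 0]
    - [0.5, 0, 0]
    - [0.5, 0, 0]
    - [0.5, 0, 0]
    - [0.5, 0, 0]
    - [0, 0, -10]
    - [0, 0, -30]
    - [0, 0, -70]
    - [0, 0, -110]
  yaw: [0, 0, 0, 0, 0, 0, 0, 0, 0, 0]
  claw: -1
  force: 50

```text
t: 17.7
ee_pos: [0.5844, 0.2908, 0.121]
tcp_rot: [-0.288, 0.958, 0.0, -0.001]
contact_force: [0.2, -0.7, -0.3]
finger_gap: 0.0114
```

```bash
python3 -c "
from h import *
go((.4281,.2257,.12),102.3)"
```

```text
travel [166.3  31.7   1.5] yaw 21.1 head now 123.43 tcp [0.5844 0.2908 0.121 ] tilt z [-0.0028 -0.0008 -1.    ] gap 0.0114 j6 -107.0 t 17.7
```

>>> send_rows:
  travel:
    - [166, 32, 1]
    - [166, 32, 1]
    - [166, 32, 1]
    - [166, 32, 1]
    - [166, 32, 1]
    - [166, 32, 1]
    - [166, 32, 1]
    - [166, 32, 1]
    - [166, 32, 1]
    - [166, 32, 1]
  yaw: [21, 21, 21, 21, 21, 21, 21, 21, 21, 21]

```text
t: 18.7
ee_pos: [0.4297, 0.2265, 0.1197]
tcp_rot: [-0.108, 0.994, -0.0, -0.0]
contact_force: [-0.0, 0.3, -0.1]
finger_gap: 0.0114
```

```bash
python3 -c "
from h import *
go((.4281,.2257,.0175),102.3)"
```

```text
travel [  1.7  -0.5 102.2] yaw 0.1 head now 102.43 tcp [0.4297 0.2265 0.1197] tilt z [-0.0002 -0.     -1.    ] gap 0.0114 j6 -88.0 t 18.7
```

>>> send_rows:
  travel:
    - [1.5, -0.5, 40]
    - [1.5, -0.5, 60]
    - [1.5, -0.5, 72]
    - [1.5, -0.5, 81]
    - [1.5, -0.5, 89]
    - [1.5, -0.5, 95]
    - [1.5, -0.5, 99]
    - [1.5, -0.5, 102]
    - [1.5, -0.5, 102]
    - [1.5, -0.5, 102]
  yaw: [0, 0, 0, 0, 0, 0, 0, 0, 0, 0]

```text
t: 19.7
ee_pos: [0.4282, 0.2257, 0.0181]
tcp_rot: [-0.108, 0.994, 0.0, 0.0]
contact_force: [0.6, 0.2, -0.8]
finger_gap: 0.0117
```

```bash
python3 -c "
from h import *
go((.4281,.2257,.0175),102.3)
c,i=grab('wrist','pics/w12.png')"
```

```text
travel [0.1 0.1 0.6] yaw 0.1 head now 102.43 tcp [0.4282 0.2257 0.0181] tilt z [ 0.0006  0.0001 -1.    ] gap 0.0117 j6 -88.0 t 19.7
```

View pics/w12.png

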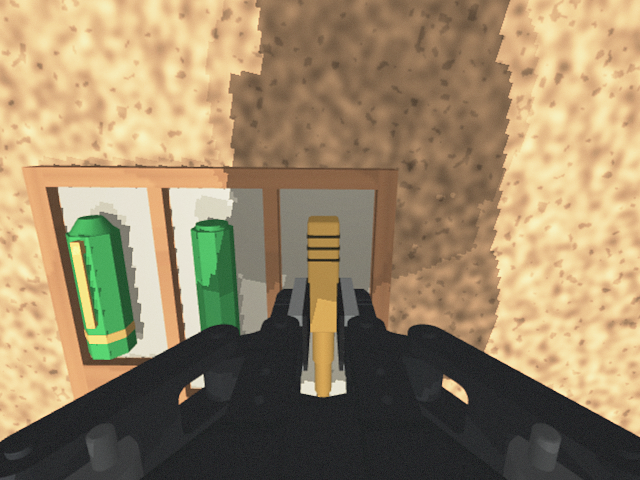

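>>> send_rows:
  travel:
    - [0, 0, 0.5]
    - [0, 0, 0.5]
    - [0, 0, 0.5]
    - [0, 0, 0.5]
    - [0, 0, 0.5]
    - [0, 0, 0]
    - [0, 0, -10]
    - [0, 0, -30]
    - [0, 0, -70]
    - [0, 0, -110]
  yaw: [0, 0, 0, 0, 0, 0, 0, 0, 0, 0]
  claw: -0.35

```text
t: 20.75
ee_pos: [0.4271, 0.2252, 0.1288]
tcp_rot: [-0.108, 0.994, -0.0, -0.001]
contact_force: [0.1, 0.9, 0.0]
finger_gap: 0.0278
```

```bash
python3 -c "
from h import *
go((.44,-.16,.16),95)
c,i=grab('wrist','pics/w13.png')"
```

```text
travel [  70.3 -379.   -31. ] yaw 7.4 head now 102.43 tcp [0.4271 0.2252 0.1288] tilt z [-0.002  -0.0008 -1.    ] gap 0.0278 j6 -88.0 t 20.75
```

View pics/w13.png

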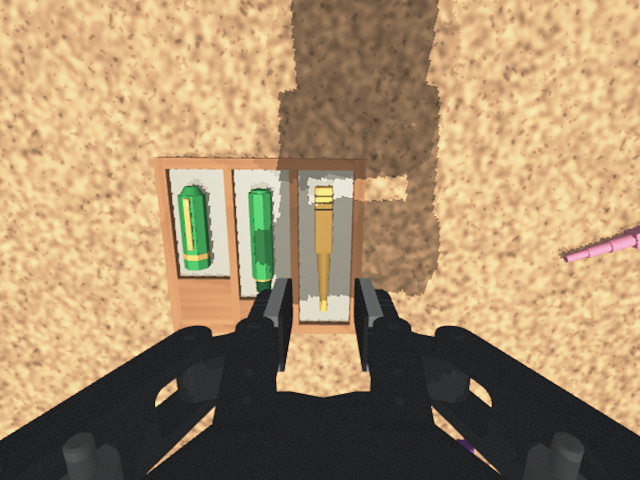

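All three parts lie in their own pockets. Next I'll look at the rest from above.

>>> send_rows:
  travel:
    - [70, -379, -40]
    - [70, -379, -40]
    - [70, -379, -40]
    - [70, -379, -40]
    - [70, -379, -40]
    - [70, -379, -40]
    - [70, -379, -40]
    - [70, -379, -40]
    - [70, -379, -40]
    - [70, -379, -40]
  yaw: [6.5, 6.5, 6.5, 6.5, 6.5, 6.5, 6.5, 6.5, 6.5, 6.5]
  claw: 0.6

```text
t: 21.8
ee_pos: [0.4409, -0.1601, 0.1679]
tcp_rot: [-0.051, 0.999, 0.0, -0.0]
contact_force: [-0.1, 0.7, -1.0]
finger_gap: 0.0685
```

```bash
python3 -c "
from h import *
go((.44,-.16,.16),96)
c,i=grab('wrist','pics/w14.png')
import pickle;pickle.dump(c,open('w14.pkl','wb'))"
```

```text
travel [0.9 0.2 7.9] yaw -0.2 head now 95.82 tcp [ 0.4409 -0.1601  0.1679] tilt z [-0.0002  0.0002 -1.    ] gap 0.0685 j6 -130.0 t 21.8
```

View pics/w14.png

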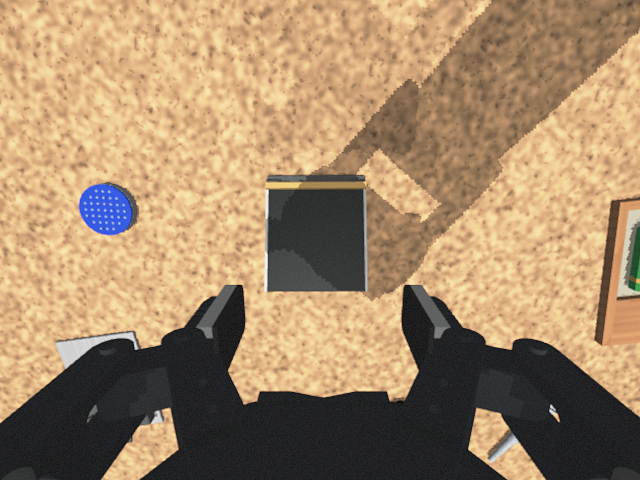

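The rest is square to the picture: ledge from (267,186) to (366,186), top edge at row 291. The blue stone is at (106,209).

```bash
python3 - <<'E'
from h import *
import pickle;c=pickle.load(open('w14.pkl','rb'))
i=cv2.imread("pics/w14.png");cv2.imwrite("pics/w14c.png",cv2.resize(i[165:305,245:390],None,fx=4,fy=4,interpolation=cv2.INTER_CUBIC))
rgb=cv2.cvtColor(i,cv2.COLOR_BGR2RGB)
for a,r,k in blobs(rgb,"blue",300):
    e=cv2.fitEllipse(k);print(a,e,onplane(c,e[0],.01),onplane(c,r[0],.01))
E
```

```text
1963.5 ((105.37237548828125, 209.13807678222656), (45.93085861206055, 54.44480514526367), 127.14585876464844) [ 0.4508 -0.3491  0.01  ] [ 0.4511 -0.349   0.01  ]
```

View pics/w14c.png

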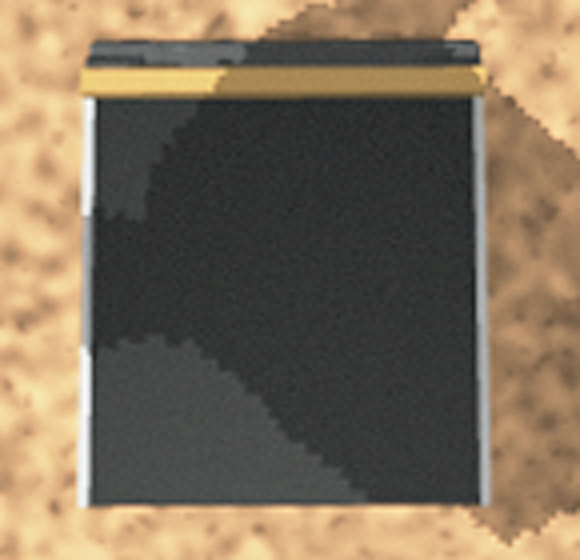

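```bash
python3 - <<'E'
from h import *
import pickle;c=pickle.load(open('w14.pkl','rb'))
L=[onplane(c,u,.018)[:2] for u in((265.2,189.5),(366.7,189.3))]
T=[onplane(c,u,.046)[:2] for u in((264.7,291.5),(367.5,291.3))]
print(L,T,np.linalg.norm(L[1]-L[0]),np.linalg.norm(T[1]-T[0]))
for a,b in(L,T):
    d=b-a;print(np.degrees(np.arctan2(d[1],d[0]))-90)
ml,mt=np.mean(L,0),np.mean(T,0);d=mt-ml;print(np.linalg.norm(d),"exp .0825",np.degrees(np.arctan2(d[1],d[0])))
u=np.array([np.cos(np.radians(6)),np.sin(np.radians(6))])
print("seat",ml+.0232*u,mt-.0593*u)
go((.451,-.349,.15),96)
E
```

```text
[array([ 0.4183, -0.2106]), array([ 0.4096, -0.1265])] [array([ 0.4973, -0.202 ]), array([ 0.4886, -0.1185])] 0.08450746617769567 0.08397356474818858
5.953472679062699
5.959357753364813
0.07943734624559474 exp .0825 6.005961554396124
seat [ 0.437  -0.1661] [ 0.434  -0.1664]
travel [   9.4 -189.9   17.4] yaw -0.1 head now 95.91 tcp [ 0.4408 -0.1592  0.1676] tilt z [-0.0006  0.0006 -1.    ] gap 0.0684 j6 -130.0 t 21.85
```

Seat is about (0.4355, -0.166), turned 6°; widths check at 84 mm. Going to the stone.

>>> send_rows:
  travel:
    - [10, -190, 20]
    - [10, -190, 20]
    - [10, -190, 20]
    - [10, -190, 20]
    - [10, -190, 20]
    - [10, -190, 20]
    - [10, -190, 20]
    - [10, -190, 20]
    - [10, -190, 20]
    - [10, -190, 20]
  yaw: [16, 16, 16, 16, 16, 16, 16, 16, 16, 16]

```text
t: 22.85
ee_pos: [0.4511, -0.3489, 0.148]
tcp_rot: [0.087, 0.996, -0.0, 0.0]
contact_force: [-0.2, 0.2, 0.7]
finger_gap: 0.0685
```

```bash
python3 - <<'E'
from h import *
c,i=grab("wrist","pics/w15.png")
for a,r,k in blobs(i,"blue",300):
    e=cv2.fitEllipse(k);p=onplane(c,e[0],.01);print(a,e,p)
go((p[0],p[1],.013),80)
E
```

```text
2142.0 ((322.5044250488281, 224.5459747314453), (51.59223556518555, 52.8739128112793), 91.64847564697266) [ 0.4506 -0.3488  0.01  ]
travel [  0.4   0.3 135. ] yaw -0.0 head now 79.97 tcp [ 0.451  -0.3491  0.148 ] tilt z [ 0.0002 -0.0002 -1.    ] gap 0.0683 j6 -129.0 t 22.9
```

View pics/w15.png

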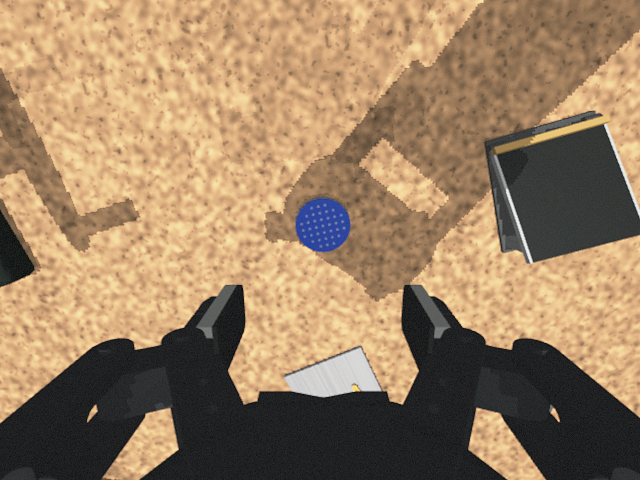

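>>> send_rows:
  travel:
    - [0, 0, 50]
    - [0, 0, 90]
    - [0, 0, 105]
    - [0, 0, 115]
    - [0, 0, 124]
    - [0, 0, 131]
    - [0, 0, 135]
    - [0, 0, 138]
    - [0, 0, 138]
    - [0, 0, 138]
  yaw: [0, 0, 0, 0, 0, 0, 0, 0, 0, 0]

```text
t: 23.9
ee_pos: [0.4511, -0.3498, 0.0102]
tcp_rot: [0.088, 0.996, -0.0, 0.0]
contact_force: [0.2, 1.2, 0.2]
finger_gap: 0.0682
```

>>> send_rows:
  travel:
    - [0, 0, 0]
    - [0, 0, 0]
    - [0, 0, 0]
    - [0, 0, 0]
    - [0, 0, 0]
    - [0, 0, 0]
    - [0, 0, -5]
    - [0, 0, -20]
    - [0, 0, -45]
    - [0, 0, -80]
  yaw: [0, 0, 0, 0, 0, 0, 0, 0, 0, 0]
  claw: -1
  force: 30

```text
t: 24.9
ee_pos: [0.4498, -0.3485, 0.0896]
tcp_rot: [0.088, 0.996, 0.001, -0.001]
contact_force: [0.3, -0.3, -1.9]
finger_gap: 0.0437
```

```bash
python3 -c "
from h import *
go((.4405,-.1657,.10),96)
c,i=grab('wrist','pics/w16.png');c,i=grab('side','pics/s16.png');cv2.imwrite('pics/s16c.png',cv2.resize(cv2.cvtColor(i,cv2.COLOR_RGB2BGR)[60:210,320:480],None,fx=4,fy=4,interpolation=cv2.INTER_CUBIC))"
```

```text
travel [ 41.2 178.3  -9.8] yaw -16.1 head now 79.92 tcp [ 0.4498 -0.3485  0.0896] tilt z [-0.0023  0.0027 -1.    ] gap 0.0437 j6 -129.0 t 24.9
```

View pics/w16.png

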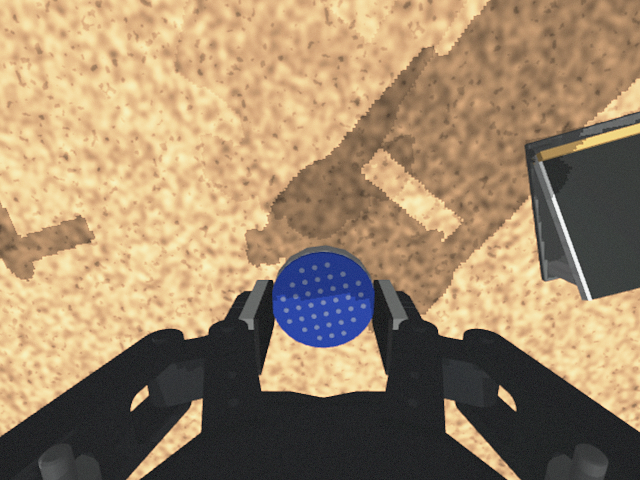

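View pics/s16c.png

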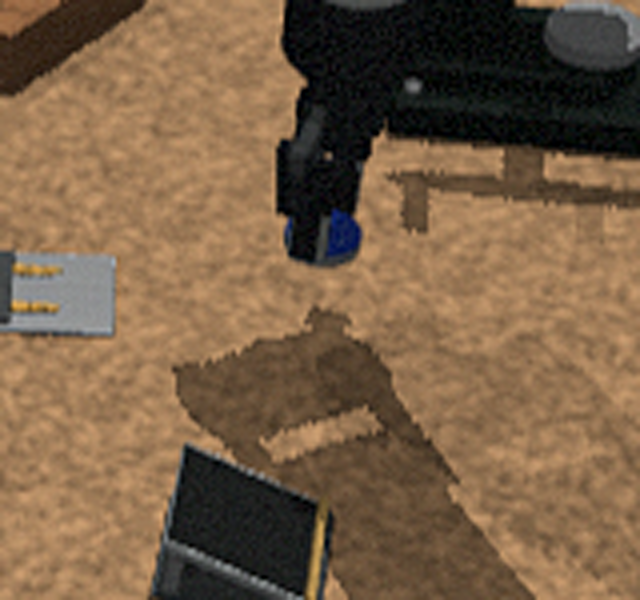

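>>> send_rows:
  travel:
    - [41, 178, -10]
    - [41, 178, -10]
    - [41, 178, -10]
    - [41, 178, -10]
    - [41, 178, -10]
    - [41, 178, -10]
    - [41, 178, -10]
    - [41, 178, -10]
    - [41, 178, -10]
    - [41, 178, -10]
  yaw: [-16, -16, -16, -16, -16, -16, -16, -16, -16, -16]

```text
t: 26.0
ee_pos: [0.4416, -0.1678, 0.0997]
tcp_rot: [-0.051, 0.999, 0.0, -0.0]
contact_force: [0.8, -0.2, -1.4]
finger_gap: 0.0436
```

```bash
python3 -c "
from h import *
go((.4405,-.1657,.046),96)"
```

```text
travel [ 0.9  2.2 53.7] yaw -0.1 head now 95.87 tcp [ 0.4416 -0.1678  0.0997] tilt z [-0.0002  0.0001 -1.    ] gap 0.0436 j6 -130.0 t 26.0
```

>>> send_rows:
  travel:
    - [1, 2, 25]
    - [1, 2, 38]
    - [1, 2, 45]
    - [1, 2, 50]
    - [1, 2, 53]
    - [1, 2, 53]
    - [1, 2, 53]
    - [1, 2, 53]
    - [1, 2, 53]
    - [1, 2, 53]
  yaw: [0, 0, 0, 0, 0, 0, 0, 0, 0, 0]
  force: 20

```text
t: 27.0
ee_pos: [0.4406, -0.1654, 0.047]
tcp_rot: [-0.052, 0.999, -0.0, 0.0]
contact_force: [-0.4, -0.5, -0.9]
finger_gap: 0.0438
```

```bash
python3 -c "
from h import *
go((.4405,-.1657,.046),96)
c,i=grab('wrist','pics/w17.png');c,i=grab('side','pics/s17.png');cv2.imwrite('pics/s17c.png',cv2.resize(cv2.cvtColor(i,cv2.COLOR_RGB2BGR)[130:230,330:430],None,fx=6,fy=6,interpolation=cv2.INTER_CUBIC))"
```

```text
travel [ 0.1 -0.3  1. ] yaw -0.1 head now 95.93 tcp [ 0.4406 -0.1654  0.047 ] tilt z [ 0.0004 -0.0003 -1.    ] gap 0.0438 j6 -130.0 t 27.0
```

View pics/w17.png

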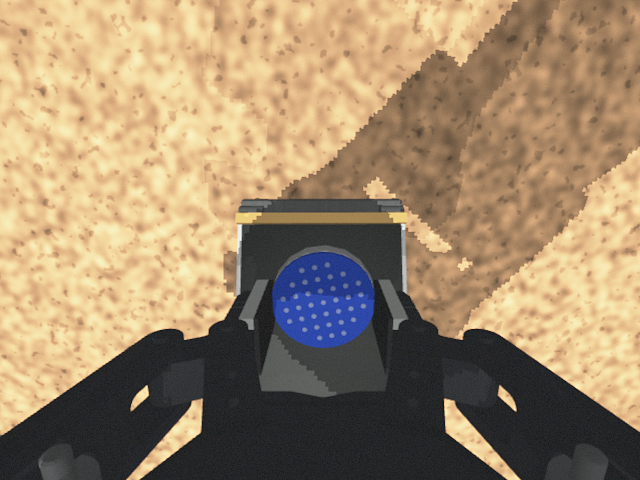

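View pics/s17c.png

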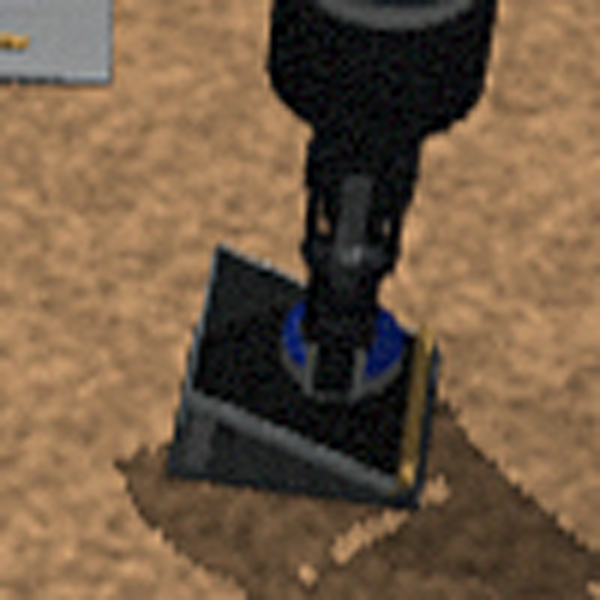

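>>> send_rows:
  travel:
    - [0, 0, 1]
    - [0, 0, 2]
    - [0, 0, 3]
    - [0, 0, 4]
    - [0, 0, 5]
    - [0, 0, 6]
    - [0, 0, 7]
    - [0, 0, 7]
    - [0, 0, 7]
    - [0, 0, 7]
  yaw: [0, 0, 0, 0, 0, 0, 0, 0, 0, 0]

```text
t: 28.1
ee_pos: [0.4402, -0.1653, 0.0398]
tcp_rot: [-0.052, 0.999, 0.0, -0.0]
contact_force: [-5.4, -0.9, 4.1]
finger_gap: 0.0436
```

```bash
python3 -c "
from h import *
go((.4405,-.1657,.036),96)
c,i=grab('wrist','pics/w18.png')"
```

```text
travel [-0.3 -0.4  3.8] yaw -0.1 head now 95.93 tcp [ 0.4402 -0.1653  0.0398] tilt z [-0.0006  0.     -1.    ] gap 0.0436 j6 -130.0 t 28.1
```

View pics/w18.png

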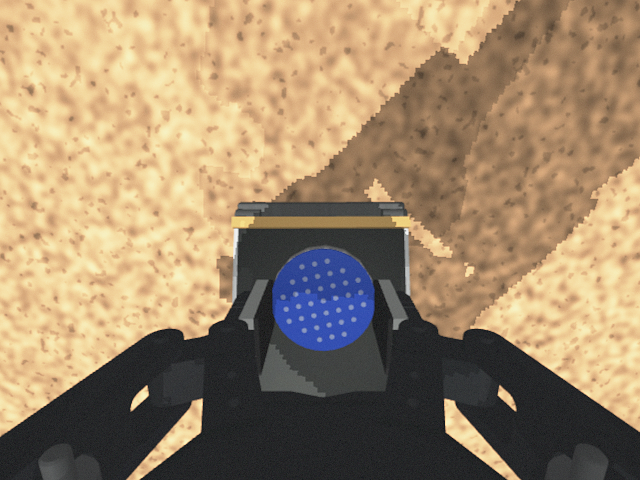

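Contact shows about 5 N and the stone is pivoting toward flat. I'll continue down.

>>> send_rows:
  travel:
    - [0, 0, 1]
    - [0, 0, 2]
    - [0, 0, 3]
    - [0, 0, 4]
    - [0, 0, 4]
    - [0, 0, 4]
    - [0, 0, 4]
    - [0, 0, 4]
    - [0, 0, 4]
    - [0, 0, 4]
  yaw: [0, 0, 0, 0, 0, 0, 0, 0, 0, 0]

```text
t: 29.15
ee_pos: [0.4406, -0.1653, 0.0359]
tcp_rot: [-0.052, 0.999, -0.0, 0.0]
contact_force: [-2.8, -0.8, 3.5]
finger_gap: 0.0437
```

```bash
python3 -c "
from h import *
go((.4405,-.1657,.034),96)
c,i=grab('wrist','pics/w19.png');c,i=grab('side','pics/s19.png');cv2.imwrite('pics/s19c.png',cv2.resize(cv2.cvtColor(i,cv2.COLOR_RGB2BGR)[130:230,330:430],None,fx=6,fy=6,interpolation=cv2.INTER_CUBIC))"
```

```text
travel [ 0.1 -0.4  1.9] yaw -0.1 head now 95.93 tcp [ 0.4406 -0.1653  0.0359] tilt z [ 0.0004 -0.0002 -1.    ] gap 0.0437 j6 -130.0 t 29.15
```

View pics/w19.png

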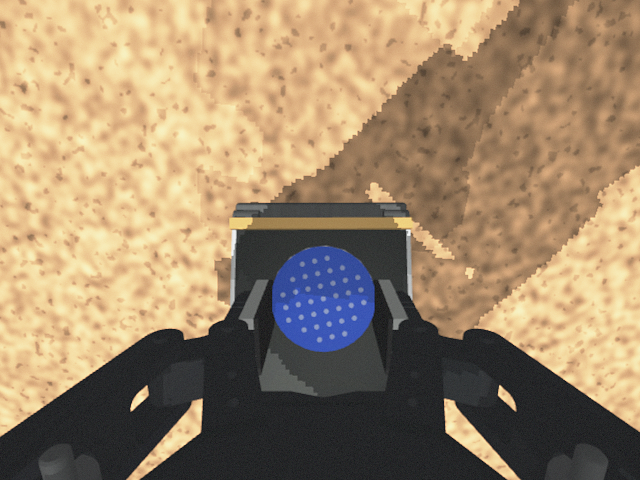

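View pics/s19c.png

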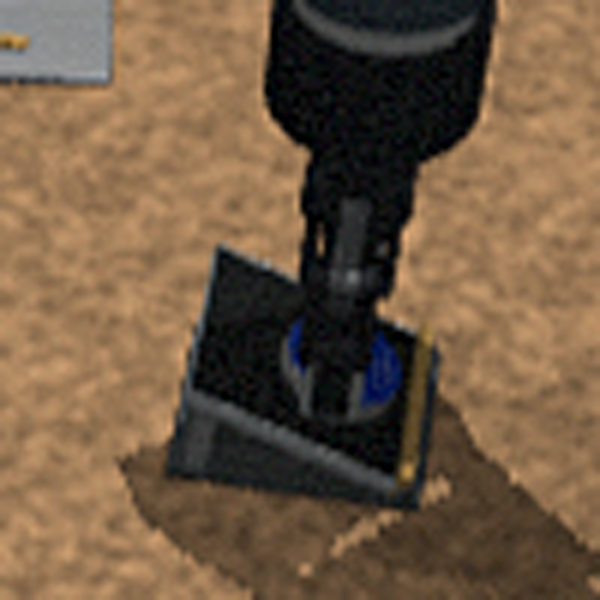

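>>> send_rows:
  travel:
    - [0, 0, 0.5]
    - [1, 0, 1]
    - [2, 0, 1.5]
    - [3, 0, 2]
    - [4, 0, 2.5]
    - [4, 0, 2.5]
    - [4, 0, 2.5]
    - [4, 0, 2.5]
    - [4, 0, 2.5]
    - [4, 0, 2.5]
  yaw: [0, 0, 0, 0, 0, 0, 0, 0, 0, 0]

```text
t: 30.25
ee_pos: [0.4379, -0.1664, 0.0341]
tcp_rot: [-0.052, 0.999, -0.001, 0.002]
contact_force: [0.7, 0.5, 5.3]
finger_gap: 0.0438
```

```bash
python3 -c "
from h import *
go((.4355,-.166,.034),96)
c,i=grab('wrist','pics/w20.png');cv2.imwrite('pics/w20c.png',cv2.resize(cv2.cvtColor(i,cv2.COLOR_RGB2BGR)[180:380,210:430],None,fx=3,fy=3,interpolation=cv2.INTER_CUBIC))"
```

```text
travel [2.3 0.6 0.1] yaw -0.1 head now 95.91 tcp [ 0.4379 -0.1664  0.0341] tilt z [ 0.0035 -0.0016 -1.    ] gap 0.0438 j6 -131.0 t 30.25
```

View pics/w20c.png

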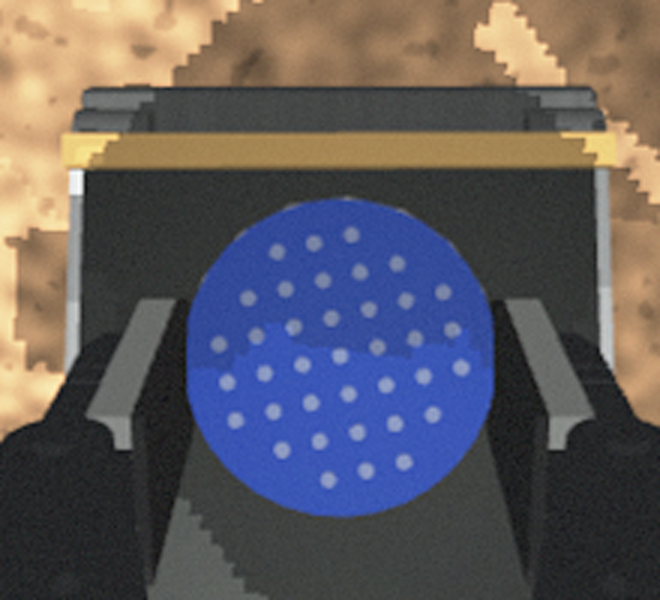

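>>> send_rows:
  travel:
    - [1, 0, 0]
    - [2, 0, 0.2]
    - [3, 0, 0.6]
    - [4, 0, 1]
    - [5, 0, 1.4]
    - [5, 0, 1.4]
    - [5, 0, 1.4]
    - [5, 0, 1.4]
    - [5, 0, 1.4]
    - [5, 0, 1.4]
  yaw: [0, 0, 0, 0, 0, 0, 0, 0, 0, 0]

```text
t: 31.3
ee_pos: [0.433, -0.1663, 0.0326]
tcp_rot: [-0.051, 0.999, -0.0, 0.002]
contact_force: [5.5, 1.9, 3.9]
finger_gap: 0.0438
```

```bash
python3 -c "
from h import *
go((.4355,-.166,.034),96)
c,i=grab('wrist','pics/w21.png');cv2.imwrite('pics/w21c.png',cv2.resize(cv2.cvtColor(i,cv2.COLOR_RGB2BGR)[180:380,210:430],None,fx=3,fy=3,interpolation=cv2.INTER_CUBIC))"
```

```text
travel [-2.5  0.1 -1.4] yaw -0.1 head now 95.87 tcp [ 0.433  -0.1663  0.0326] tilt z [ 0.004  -0.0004 -1.    ] gap 0.0438 j6 -131.0 t 31.3
```

View pics/w21c.png

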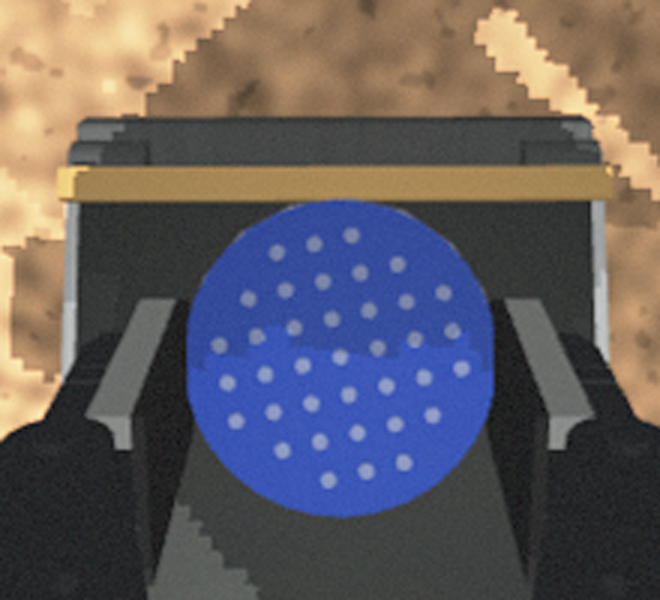

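The stone has reached the ledge; 5.5 N in x confirms contact. I'll open and lift.

>>> send_rows:
  travel:
    - [0, 0, 0]
    - [0, 0, 0]
    - [0, 0, 0]
    - [0, 0, 0]
    - [0, 0, -2]
    - [0, 0, -5]
    - [0, 0, -15]
    - [0, 0, -40]
    - [0, 0, -70]
    - [0, 0, -100]
  yaw: [0, 0, 0, 0, 0, 0, 0, 0, 0, 0]
  claw: 0.5

```text
t: 32.35
ee_pos: [0.4314, -0.1661, 0.1336]
tcp_rot: [-0.052, 0.999, -0.0, 0.0]
contact_force: [0.5, 0.0, 0.0]
finger_gap: 0.0639
```

```bash
python3 -c "
from h import *
go((.4355,-.166,.134),96)
import pickle
c,i=grab('wrist','pics/w22.png');pickle.dump(c,open('w22.pkl','wb'));cv2.imwrite('pics/w22c.png',cv2.resize(cv2.cvtColor(i,cv2.COLOR_RGB2BGR)[165:315,240:400],None,fx=4,fy=4,interpolation=cv2.INTER_CUBIC))
c,i=grab('side','pics/s22.png');cv2.imwrite('pics/s22c.png',cv2.resize(cv2.cvtColor(i,cv2.COLOR_RGB2BGR)[150:230,340:420],None,fx=7,fy=7,interpolation=cv2.INTER_CUBIC))"
```

```text
travel [-4.1 -0.3 -0.4] yaw -0.1 head now 95.93 tcp [ 0.4314 -0.1661  0.1336] tilt z [ 0.0002 -0.0001 -1.    ] gap 0.0639 j6 -131.0 t 32.35
```

View pics/w22c.png

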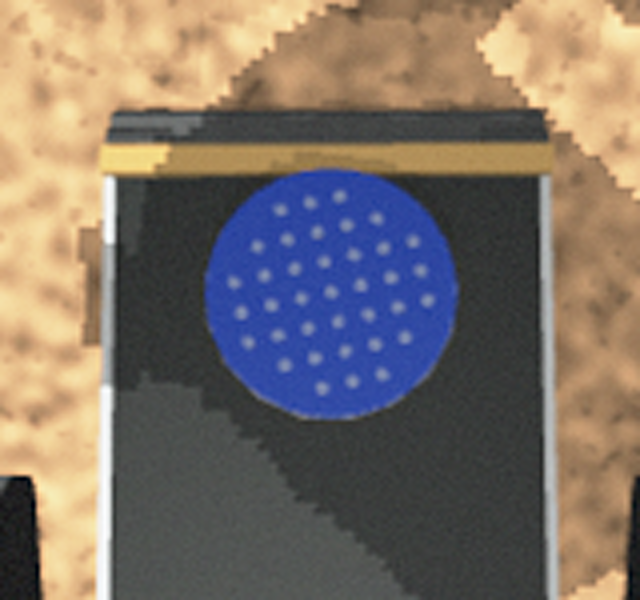

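View pics/s22c.png

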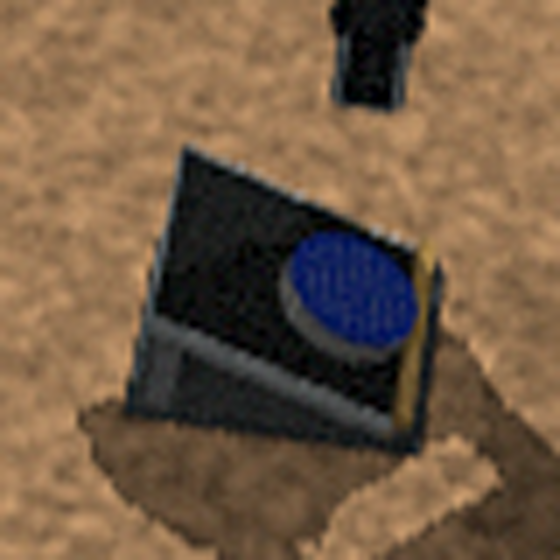

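The stone lies flat against the ledge and looks midway. I'll check that numerically and take a final picture of the whole scene.

```bash
python3 -c "
from h import *
import pickle;c=pickle.load(open('w22.pkl','rb'))
i=cv2.cvtColor(cv2.imread('pics/w22.png'),cv2.COLOR_BGR2RGB)
u=np.array([np.cos(np.radians(6)),np.sin(np.radians(6))])
for a,r,k in blobs(i,'blue',300):
    e=cv2.fitEllipse(k);p=onplane(c,e[0],.0313)[:2]+.00375*u;print(a,e[0],e[1],p)
    L=[onplane(c,q,.018)[:2] for q in((240+101/4,165+176/4),(240+553/4,165+176/4))];m=np.mean(L,0);d=p-m;print('ledge mid',m,'stone rel along x,y',d@u,d@np.array([-u[1],u[0]]),'expect x .0232')
c,i=grab('scene','pics/sc22.png')
c,i=grab('side','pics/s23.png')
o=get_obs();print(o['t'])
"
```

```text
2929.0 (322.2778015136719, 237.55528259277344) (60.44315719604492, 61.751808166503906) [ 0.4356 -0.1661]
ledge mid [ 0.4137 -0.1687] stone rel along x,y 0.022042368265002818 0.0003975479690970008 expect x .0232
32.55
```

View pics/s23.png

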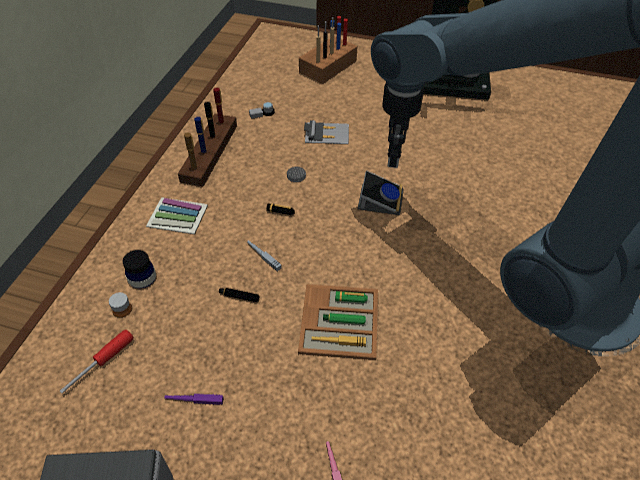

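View pics/sc22.png

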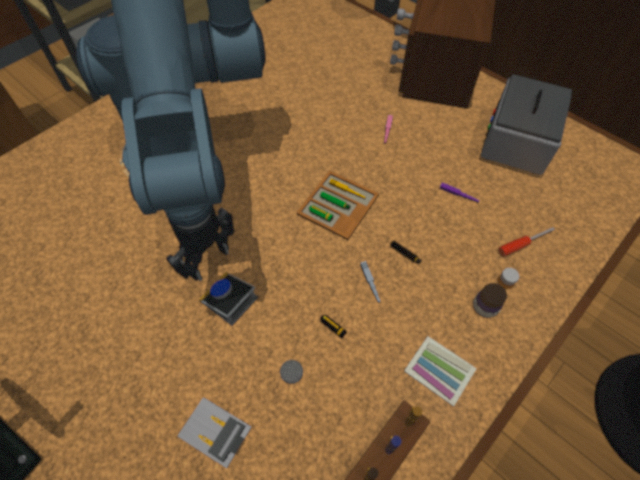

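Everything is in place: the tray pockets hold cap, barrel and mandrel, and the stone is within about 1 mm of the seat. The look-alikes haven't moved and the arm is clear, so I'm handing in.

```bash
python3 -c "
from station import *
print(sign_off())"
```

```text
the job is handed in; nothing more can be done
None
```

I put the green barrel, green cap and brass mandrel in the middle, shortest and longest tray pockets, in that order. I then laid the blue stone flat on the honing rest, slid it down to the ledge and handed the job in at about 32.6 s.

Last checks:
- **Tray:** the final pictures show all three parts lying inside their own pockets.
- **Stone:** it lies blue side up, 0.4 mm from the middle of the ledge. Its centre measured 22.0 mm from the ledge horizontally, where 23.2 mm was expected. That 1 mm difference is within the camera calibration error.
- **Look-alikes:** the black barrel, black cap, steel mandrel and grey stone, and also the pink and purple mandrels, are at their original pixels in the final pictures.
- **Forces:** the wrist force readings after each move stayed below about 8 N, and the gripper was open and clear at hand-in.

No check failed. The only other disagreement was a few millimetres between cameras on the first tray and rest estimates, which I settled with close-up wrist views before placing anything.

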